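Find the socket that fits the lathe's tool-rest nut and nip it up

ROBOT

A 6-joint arm with a two-finger parallel gripper is mounted at the origin on the work surface. World frame = base frame: x ahead of the robot, y to its left, z up, the work surface at z = 0. Lengths are in m, angles in rad, forces in N, time in s.
With the tool pointing down it reaches from about 0.3 to 0.875 m from the base axis. Payload 6.4 kg.
Tool frame: the origin (TCP) lies between the finger pads; the fingertips stand 25 mm ahead of it and the grasp point (between the pads) lies 6 mm ahead of it; z points along the fingers, y is the line along which they close (so a half turn about z gives the same grasp; the last joint's range is limited). The gripper opens to 85 mm and grips with 20 to 120 N. Pads are 22 mm wide; open, the fingers measure 114 mm over their backs; the gripper's body (76 mm by 85 mm) begins 54 mm behind the grasp point. The pads swing forward as they close: fully open they stand 13 mm farther back than shut.
Start: joints at [-1.432, 0.181, 1.607, -0, 1.354, -0.206], TCP at [0.194, -0.541, 0.256] pointing down, gripper open.
Joint ranges: [-2.99, 2.99], [-0.89, 2.07], [0.3, 2.58], [-1.14, 4.28], [0, 2.63], [-3.12, 3.12]. Speed limits (rad/s): [2.57, 2.57, 3.01, 3.14, 3.14, 3.14].

INTERFACE

Orientations are given as a unit quaternion [w, x, y, z].
In Python, from bench import ctrl gives the robot as it stands.
- The arm moves only by the tool servo_tool, never from a script. Its argument "series" is text: rows parted by semicolons, each of 7 numbers parted by spaces: the gripper command: -1 is fully open, 1 is shut, values between are in proportion, then the shift along the tool's x, y, z in m, then the turn, a rotation vector about the tool's x, y, z in degrees. A call has 1 to 12 rows; each row is the pose to reach, as a shift and turn from the pose commanded when the call began, along the tool's axes at that moment; what a row does not reach only later rows make up. A row lasts 1/12 s, in which the tool goes at most 41.7 mm and 7.16 degrees, less where a joint would pass 70% of its speed; a pose out of reach is approached as far as the arm can. A call with a gripper value outside its range is refused whole. The fingers move at their own pace and stop on an object; the grip force is fixed at half the most. Time passes only in rows, so rows that repeat a pose let the fingers close. It gives the time, the measured TCP pose, the force, the opening and the grip force at its end, in the units of the state.
- ctrl.get_obs(): the state, without advancing time (a new reading comes with each control period).
- ctrl.camera(name): name is "scene" or "top" or "wrist"; returns a dict with "img" (384x512x3 uint8, red, green, blue), "z_map" (384x512 float32, m along the optical axis (not along the pixel's ray), 0 where there is no reading), "fovy" (degrees; the focal length in pixels is half the picture's height over the tangent of half this angle, whatever the lens; pixels are square), "cx", "cy" (the principal point, pixels), "k1" (the pictures are not rectified: a ray, as slopes to the right and down, at radius r is drawn at 1 + k1 r^2 times it, then the intrinsics apply), "extrinsics" (4x4, takes a point from camera to world coordinates); the wrist camera has in their place "T_tool_cam" (4x4, takes a point from camera to tool coordinates, whose origin is the TCP and whose axes are the flange's). Camera axes: x right, y down, z forward; pixel columns grow to the right and rows downward; lengths in m; the calibration is good to about 2 mm. A picture is of the moment at which its call begins: read the wrist's pose just before it.
- ctrl.hand_in(): hands the job in; it is judged then, once.
The state is a dict: "time_s": time; "q": joint angles; "dq": joint speeds; "joint_efforts": joint torques, N m; "eef_pos": TCP position; "eef_rot": TCP orientation; "wrist_force": force on the tool from outside, world axes, zero at the start; "torque": the same for the moment, N m; "opening": opening from 0.0 (shut) to 1.0 (fully open); "grasp_force": force on a finger pad.
Only numpy, scipy, OpenCV 4.12 (cv2) and the standard library are available. Lean on these libraries where they do the work, as an engineer would, in place of code of your own. Each camera call takes 0.05 s, during which the arm holds its last target. There are 200 camera calls.

TASK

The hex nut that clamps the tool rest on the little bench lathe is loose: try the three look-alike sockets from the mat on it, one after another, until you have the one that fits - it goes right down to the nut's collar and turns the nut - and with it turn the nut clockwise, seen from above, until it comes up tight. Stand any socket that does not fit back upright on the mat, and leave everything else on the bench where it is. Finish while still gripping the fitting socket, fully home on the tight nut; do not let go of it.

Things in the scene. Friction and masses are not known exactly. Their poses are not given: they have to be found in the camera images.
- socket_a: black impact socket, 30 mm round, 38 mm tall, about 130 g, standing mouth down on the mat, square hole on top. Origin: centre of its mouth's rim; z up; hex bore 20 mm deep, a corner on +x. Bores are 16.5, 19.5 and 22.5 mm across flats, in unknown order, hidden from outside: the first stops on the nut's top, the second goes home and drives it, the third goes down but spins on it
- socket_b: another of the three sockets, alike outside in size, shape and axes to socket_a; its bore, too, is one of the three named there and only found by trying. Origin: centre of its mouth's rim
- socket_c: another of the three sockets, alike outside in size, shape and axes to socket_a; its bore, too, is one of the three named there and only found by trying. Origin: centre of its mouth's rim
- nut_seat (a point): centre of the top of the nut's round collar (27 mm across), 78.5 mm above the bench: a socket's mouth rests here when home. z up; hex corner on +x, turning with the nut. Steel nut 18 mm across flats, 14 mm tall above the collar, top 3 mm chamfered; the 12 mm stud ends 2.5 mm above it. A fitting socket has about 10 degrees of play each way. Within 45 mm nothing rises above the collar
- clamp_nut (a joint): turn of the nut in rad, growing clockwise seen from above (its hexagon's yaw falls); it starts loose between 0 and 0.25 and comes up tight against a firm stop at 0.8. Running it takes about 0.3 N m; it stays where it is left
- lathe: red bench lathe fixed to the bench; two bed bars along its y; plate 110 x 460 mm; headstock and chuck at +y (from y = 78 mm, 137 mm high), tailstock at -y (from y = -80 mm, 143 mm high). Between them the nut clamps the tool rest's slotted foot; the rest's post stands 76 mm from the nut towards the chuck on the near side (-x), 101 mm high. Origin on the bench under the nut
- mat: ochre rubber mat stuck to the bench, 88 x 340 mm, 4 mm thick, long side along its y, on which the sockets stand in a row about 110 mm apart; origin under its centre
- adapter: bystander: drive adapter standing on the mat among the sockets, not a socket: plain steel, 23 mm round foot, 36 mm tall with a 9.5 mm square tang on top; origin under its centre
- bolt: bystander: hex bolt standing on its head on the mat between two sockets, steel, head 21 mm over corners, 12 mm shank, 36 mm tall; origin under its head
- ratchet: bystander: ratchet handle lying on the bench, 245 mm long, black grip, 34 mm round head with a square drive; origin under its middle, x along it
- calliper: bystander: digital calliper lying flat to the left of the mat, 225 mm long, 14 mm high; origin under its middle, x along the beam
- rotary_tool: bystander: grey and black hand rotary tool lying on the bench, 185 mm long, 48 mm thick; origin under its middle, x towards its bit
- screwdriver: bystander: screwdriver with yellow handle lying on the bench, 170 mm long; origin under its middle, x towards its tip
Mind the look-alikes: they are no part of the job. Leave any yellow look-alike of the socket_b alone.

How it is judged:
On the way, in this order (a step that is already met when the one before it is completed fails the run):
1. a socket is fully home on the nut while the nut is still loose (((z of socket_a in the frame of nut_seat below 0.003 m and horizontal distance between socket_a and nut_seat below 0.003 m and angle between socket_a's own z axis and vertical below 0.08 rad) or (z of socket_b in the frame of nut_seat below 0.003 m and horizontal distance between socket_b and nut_seat below 0.003 m and angle between socket_b's own z axis and vertical below 0.08 rad) or (z of socket_c in the frame of nut_seat below 0.003 m and horizontal distance between socket_c and nut_seat below 0.003 m and angle between socket_c's own z axis and vertical below 0.08 rad)) and value of joint clamp_nut below 0.6 rad), for 0.1 s.
2. the nut is tight with a gripped socket home on it (((z of socket_a in the frame of nut_seat below 0.003 m and horizontal distance between socket_a and nut_seat below 0.003 m and angle between socket_a's own z axis and vertical below 0.08 rad and contact force between the fingers and socket_a above 3 N) or (z of socket_b in the frame of nut_seat below 0.003 m and horizontal distance between socket_b and nut_seat below 0.003 m and angle between socket_b's own z axis and vertical below 0.08 rad and contact force between the fingers and socket_b above 3 N) or (z of socket_c in the frame of nut_seat below 0.003 m and horizontal distance between socket_c and nut_seat below 0.003 m and angle between socket_c's own z axis and vertical below 0.08 rad and contact force between the fingers and socket_c above 3 N)) and value of joint clamp_nut above 0.72 rad), for 0.2 s.
At the end, for the whole second after the job is handed in: The nut is tight (past 0.72 rad; stop at 0.8); the socket that drove it is gripped (over 3 N), its mouth within 3 mm of the collar and of the nut's axis, upright (0.08 rad); the two other sockets stand upright and at rest on the mat. Only the fitting socket drives the nut (value of joint clamp_nut above 0.72 rad and ((z of socket_a in the frame of nut_seat below 0.003 m and horizontal distance between socket_a and nut_seat below 0.003 m and angle between socket_a's own z axis and vertical below 0.08 rad and contact force between the fingers and socket_a above 3 N and angle between each of socket_b, socket_c's own z axis and vertical below 0.1 rad and linear speed of each of socket_b, socket_c below 0.02 m/s and z of each of socket_b, socket_c in the frame of mat below 0.008 m and x of socket_b in the frame of mat between -0.05 and 0.05 m and y of socket_b in the frame of mat between -0.175 and 0.175 m and x of socket_c in the frame of mat between -0.05 and 0.05 m and y of socket_c in the frame of mat between -0.175 and 0.175 m) or (z of socket_b in the frame of nut_seat below 0.003 m and horizontal distance between socket_b and nut_seat below 0.003 m and angle between socket_b's own z axis and vertical below 0.08 rad and contact force between the fingers and socket_b above 3 N and angle between each of socket_a, socket_c's own z axis and vertical below 0.1 rad and linear speed of each of socket_a, socket_c below 0.02 m/s and z of each of socket_a, socket_c in the frame of mat below 0.008 m and x of socket_a in the frame of mat between -0.05 and 0.05 m and y of socket_a in the frame of mat between -0.175 and 0.175 m and x of socket_c in the frame of mat between -0.05 and 0.05 m and y of socket_c in the frame of mat between -0.175 and 0.175 m) or (z of socket_c in the frame of nut_seat below 0.003 m and horizontal distance between socket_c and nut_seat below 0.003 m and angle between socket_c's own z axis and vertical below 0.08 rad and contact force between the fingers and socket_c above 3 N and angle between each of socket_a, socket_b's own z axis and vertical below 0.1 rad and linear speed of each of socket_a, socket_b below 0.02 m/s and z of each of socket_a, socket_b in the frame of mat below 0.008 m and x of socket_a in the frame of mat between -0.05 and 0.05 m and y of socket_a in the frame of mat between -0.175 and 0.175 m and x of socket_b in the frame of mat between -0.05 and 0.05 m and y of socket_b in the frame of mat between -0.175 and 0.175 m))); the arm keeps its last pose, push and grip.
It fails at once if the nut is turned up without a socket over it (velocity of joint clamp_nut above 0.3 rad/s and not (z of socket_a in the frame of nut_seat below 0.015 m and horizontal distance between socket_a and nut_seat below 0.008 m) and not (z of socket_b in the frame of nut_seat below 0.015 m and horizontal distance between socket_b and nut_seat below 0.008 m) and not (z of socket_c in the frame of nut_seat below 0.015 m and horizontal distance between socket_c and nut_seat below 0.008 m)).
It fails at once if the adapter, bolt, ratchet, calliper, rotary tool or screwdriver is moved more than 30 mm (distance of any of adapter, bolt, ratchet, calliper, rotary_tool, screwdriver from where it was at the start of the episode above 0.03 m).
It also fails if it takes over 72 s, if anything falls off the work surface, if the arm or the gripper's body presses on something with over 40 N, if the wrist force passes 120 N, or if a joint passes its speed limit or range.

## Working session

There is one attempt and no reset: what is moved stays moved. The work goes in short steps, Python scripts to look and compute and a tool call to move; the robot and the scene stay as the last step left them, time stands still between calls to the robot, and variables do not carry over. Pictures are saved under pics/ and viewed, at most 10 in all, crops included, and the job is handed in when it is done.

Besides the shell and the picture viewer there is one more tool, called after "Emit:" as a command line: name --argument value ..., lists and objects as JSON in quotes. servo_tool: Moves the arm, as the interface text tells. Its arguments: {"type":"object","properties":{"series":{"type":"string"}},"required":["series"]}

```bash
ls; mkdir -p pics; cat > h.py <<'E'
import numpy as np, cv2
from bench import ctrl
from scipy.spatial.transform import Rotation as R
def rot(q): return R.from_quat([q[1],q[2],q[3],q[0]]).as_matrix()
def cloud(name):
    o=ctrl.get_obs(); c=ctrl.camera(name); z=c['z_map']; h,w=z.shape
    f=h/2/np.tan(np.radians(c['fovy'])/2)
    K=np.array([[f,0,c['cx']],[0,f,c['cy']],[0,0,1]]);u,v=np.meshgrid(np.arange(w),np.arange(h))
    p=cv2.undistortPoints(np.stack([u,v],-1).reshape(-1,1,2).astype(np.float64),K,np.array([c['k1'],0,0,0.])).reshape(h,w,2)
    P=np.concatenate([p*z[...,None],z[...,None]],-1)
    if 'extrinsics' in c: T=np.array(c['extrinsics'])
    else:
        W=np.eye(4);W[:3,:3]=rot(o['eef_rot']);W[:3,3]=o['eef_pos'];T=W@np.array(c['T_tool_cam'])
    X=P@T[:3,:3].T+T[:3,3]; X[z==0]=np.nan
    return c['img'],X,c,o
E
python3 - <<'E'
from h import *
o=ctrl.get_obs();print(o)
for n in ('top','scene','wrist'):
    im,X,c,_=cloud(n); np.save(n+'.npy',X); print(n,{k:c[k] for k in c if k not in('img','z_map')})
    cv2.imwrite(f'pics/{n}0.png',im[...,::-1])
E
```

```text
pics
{'time_s': 0.0, 'q': array([-1.43230433e+00,  1.81571203e-01,  1.60801451e+00,  2.33985565e-05,
        1.35381737e+00, -2.06303176e-01]), 'dq': array([ 0.00019121, -0.00207882, -0.00068351, -0.00353845, -0.00045442,
       -0.00083871]), 'joint_efforts': array([-3.05517795e-03, -4.44877410e+01, -3.51342523e+01, -3.94101071e-04,
        8.95344507e-03, -1.31548046e-05]), 'eef_pos': array([ 0.19430039, -0.54062637,  0.25536402]), 'eef_rot': array([-9.04308405e-04,  9.85176336e-01,  1.71542321e-01,  4.21021071e-05]), 'wrist_force': array([ 0.04546608, -0.45896947, -0.42114254]), 'torque': array([-0.02070295,  0.01938753, -0.0282586 ]), 'grasp_force': 0.0, 'opening': 0.9982317525649079}
top {'fovy': 44.05403130540647, 'cx': 260.99195096413854, 'cy': 190.76354011931, 'k1': 0.05622654923173476, 'extrinsics': array([[-0.02224356, -0.98455652,  0.17364815,  0.22346242],
       [-0.99970669,  0.0202402 , -0.01329937,  0.01639547],
       [ 0.00957931, -0.17389304, -0.98471795,  1.67157698],
       [ 0.        ,  0.        ,  0.        ,  1.        ]])}
scene {'fovy': 53.082762046619756, 'cx': 257.4891610728173, 'cy': 186.51423041814442, 'k1': -0.00553178532404093, 'extrinsics': array([[-0.7389815 ,  0.49707222, -0.45478076,  0.98174429],
       [ 0.67351328,  0.56199584, -0.48014638,  0.50031547],
       [ 0.01691747, -0.66112017, -0.75008927,  0.88204525],
       [ 0.        ,  0.        ,  0.        ,  1.        ]])}
wrist {'fovy': 69.8187315861053, 'cx': 256.4016940256708, 'cy': 190.10906588949837, 'k1': -0.03635500680943015, 'T_tool_cam': array([[-1.13320049e-03, -9.56526859e-01, -2.91642047e-01,
         7.46530416e-02],
       [ 9.99999346e-01, -1.03924791e-03, -4.77061575e-04,
         1.63834023e-03],
       [ 1.53233824e-04, -2.91642397e-01,  9.56527412e-01,
        -1.18104660e-01],
       [ 0.00000000e+00,  0.00000000e+00,  0.00000000e+00,
         1.00000000e+00]])}
```

View pics/top0.png

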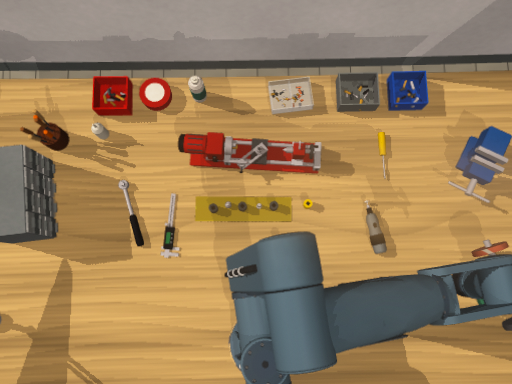

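View pics/scene0.png

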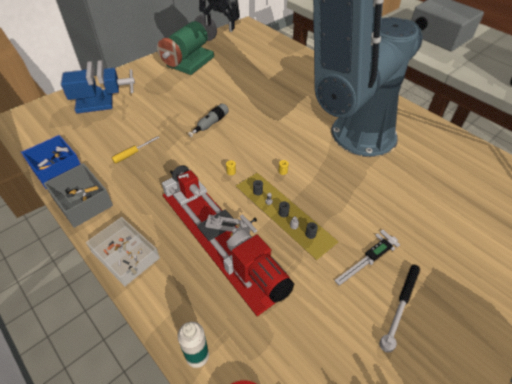

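The top view shows black sockets at about (213,208), (242,206) and (273,206) on the ochre mat. Adapter and bolt are at about (229,206) and (258,206), and a yellow look-alike is at (308,204). A second yellow one is in the scene view at (283,167). The lathe's nut is near (255,153).

```bash
python3 - <<'E'
from h import *
im=cv2.imread('pics/top0.png'); X=np.load('top.npy')
for n,(u,v) in dict(s1=(213,208),m1=(229,206),s2=(242,206),m2=(258,206),s3=(273,206),y=(308,204),nut=(255,153)).items(): print(n,X[v,u].round(4))
for n in('top','scene'):
  im=cv2.imread(f'pics/{n}0.png'); X=np.load(n+'.npy')
  h=cv2.cvtColor(im,cv2.COLOR_BGR2HSV)
  near=(X[...,0]>.2)&(X[...,0]<.75)&(abs(X[...,1])<.4)
  dark=((im.max(2)<75)&near&(X[...,2]>.03)&(X[...,2]<.06)).astype(np.uint8)
  k,l,s,c=cv2.connectedComponentsWithStats(dark)
  for i in range(1,k):
    if s[i,4]>15:
      P=X[l==i]; t=P[P[:,2]>.038]; print(n,'dark',c[i].round(),s[i,4],len(t),P[:,:2].mean(0).round(4),t.mean(0).round(4) if len(t) else 0, P.min(0).round(3),P.max(0).round(3))
im=cv2.imread('pics/top0.png')[120:235,160:340]; a=cv2.resize(im,None,fx=4,fy=4,interpolation=cv2.INTER_CUBIC)
cv2.imwrite('pics/crop1.png',a)
E
```

```text
s1 [0.4555 0.1628 0.0295]
m1 [0.462  0.1073 0.0251]
s2 [0.4607 0.0618 0.0271]
m2 [0.4567 0.006  0.0466]
s3 [ 0.4582 -0.0466  0.0288]
y [ 0.4645 -0.1706  0.0169]
nut [0.6406 0.0126 0.0659]
scene dark [219. 112.] 56 36 [ 0.3367 -0.3887] [ 0.3389 -0.3915  0.0434] [ 0.318 -0.399  0.03 ] [ 0.354 -0.378  0.049]
scene dark [257. 185.] 66 42 [ 0.4665 -0.0445] [ 0.4654 -0.0443  0.0412] [ 0.452 -0.059  0.03 ] [ 0.478 -0.031  0.045]
scene dark [284. 207.] 76 52 [0.4659 0.0644] [0.4655 0.0644 0.0411] [0.451 0.05  0.03 ] [0.479 0.077 0.046]
scene dark [311. 228.] 86 59 [0.4618 0.1648] [0.4614 0.1644 0.0412] [0.446 0.15  0.03 ] [0.474 0.178 0.045]
```

View pics/crop1.png

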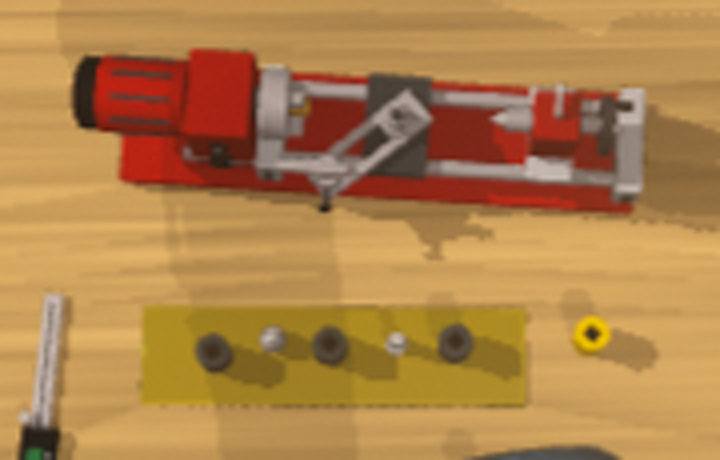

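Sockets to try are the three black ones, at about (0.461,0.164), (0.466,0.064) and (0.466,-0.044). The yellow one and the steel pieces are bystanders. I'm moving above the nut to look from close by.

Emit:
servo_tool --series "-1 0.606 -0.356 -0.06 0 0 -70;-1 0.606 -0.356 -0.06 0 0 -70;-1 0.606 -0.356 -0.06 0 0 -70;-1 0.606 -0.356 -0.06 0 0 -70;-1 0.606 -0.356 -0.06 0 0 -70;-1 0.606 -0.356 -0.06 0 0 -70;-1 0.606 -0.356 -0.06 0 0 -70;-1 0.606 -0.356 -0.06 0 0 -70;-1 0.606 -0.356 -0.06 0 0 -70;-1 0.606 -0.356 -0.06 0 0 -70;-1 0.606 -0.356 -0.06 0 0 -70;-1 0.606 -0.356 -0.06 0 0 -70"

```text
time_s: 1.15
eef_pos: [0.5142, -0.1565, 0.2989]
eef_rot: [0.0, 0.708, 0.706, -0.0]
wrist_force: [0.4, -1.0, 0.3]
opening: 1.0
grasp_force: 0.0
```

Emit:
servo_tool --series "-1 0.15 0.12 0.03 0 0 0;-1 0.15 0.12 0.03 0 0 0;-1 0.15 0.12 0.03 0 0 0;-1 0.15 0.12 0.03 0 0 0;-1 0.15 0.12 0.03 0 0 0;-1 0.15 0.12 0.03 0 0 0;-1 0.15 0.12 0.03 0 0 0;-1 0.15 0.12 0.03 0 0 0"

```text
time_s: 1.82
eef_pos: [0.6336, -0.0091, 0.2683]
eef_rot: [-0.0, 0.708, 0.706, -0.0]
wrist_force: [-0.3, 0.8, 0.2]
opening: 0.997
grasp_force: 0.0
```

```bash
python3 - <<'E'
from h import *
im,X,c,o=cloud('wrist'); print(o['eef_pos'],o['eef_rot']); np.save('w1.npy',X)
cv2.imwrite('pics/w1.png',im[...,::-1])
X0=np.load('top.npy'); print(X0[149,260])
E
```

```text
[ 0.63361307 -0.00911999  0.26834346] [-3.27081188e-04  7.08458563e-01  7.05752171e-01 -4.79829187e-04]
[ 0.649562   -0.00487037  0.08464606]
```

View pics/w1.png

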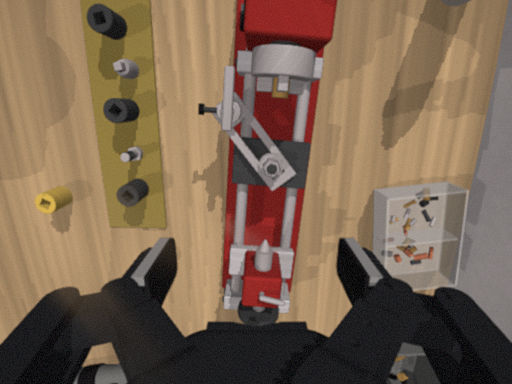

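The wrist view shows the nut at (271,168), the sockets at about (100,20), (120,110) and (130,192), bystanders at (125,68) and (130,155), and a yellow look-alike at (53,200). Next: rectify the nut and socket tops onto their known height planes.

```bash
cat >> h.py <<'E'
def rect(c,o,ctr,z,half=.03,n=240):
    "world top-down patch on plane z; right=-y? no: right=+x, up=+y"
    W=np.eye(4);W[:3,:3]=rot(o['eef_rot']);W[:3,3]=o['eef_pos']
    T=np.array(c['extrinsics']) if 'extrinsics' in c else W@np.array(c['T_tool_cam'])
    g=np.linspace(-half,half,n); xx,yy=np.meshgrid(ctr[0]+g,ctr[1]-g)
    P=np.stack([xx,yy,np.full_like(xx,z)],-1).reshape(-1,3)
    h=c['img'].shape[0]; f=h/2/np.tan(np.radians(c['fovy'])/2)
    K=np.array([[f,0,c['cx']],[0,f,c['cy']],[0,0,1]]); Ti=np.linalg.inv(T)
    uv,_=cv2.projectPoints(P,cv2.Rodrigues(Ti[:3,:3])[0],Ti[:3,3],K,np.array([c['k1'],0,0,0.]))
    m=uv.reshape(n,n,2).astype(np.float32)
    out=cv2.remap(c['img'],m[...,0],m[...,1],cv2.INTER_CUBIC)[...,::-1].copy()
    for k in range(0,n,n//6): cv2.line(out,(k,0),(k,5),(0,255,0),1);cv2.line(out,(0,k),(5,k),(0,255,0),1)
    cv2.line(out,(n//2-4,n//2),(n//2+4,n//2),(0,255,0),1);cv2.line(out,(n//2,n//2-4),(n//2,n//2+4),(0,255,0),1)
    return out
E
python3 - <<'E'
from h import *
im,X,c,o=cloud('wrist')
P=X[150:190,250:292].reshape(-1,3); t=P[P[:,2]>.0895]; print('nut',len(t),t.mean(0),t.min(0),t.max(0))
cen=t.mean(0)
S=[]
for (u,v) in((100,20),(118,110),(130,192)):
    Q=X[max(v-20,0):v+20,u-25:u+25].reshape(-1,3); t=Q[Q[:,2]>.038]; S.append((t.min(0)+t.max(0))/2); print(S[-1],t.min(0).round(4),t.max(0).round(4),len(t))
a=rect(c,o,cen,.0925,half=.024,n=296)
b=[rect(c,o,s,.042,half=.024,n=296) for s in S]
cv2.imwrite('pics/r1.png',np.vstack([np.hstack([a,b[0]]),np.hstack(b[1:])]))
E
```

```text
nut 228 [ 0.65043964 -0.00088961  0.09349258] [ 0.64147004 -0.01076493  0.08956138] [0.66018844 0.0082849  0.09721227]
[0.45836017 0.16208452 0.04152808] [0.4428 0.1471 0.038 ] [0.4739 0.1771 0.045 ] 557
[0.46170258 0.06099791 0.04147721] [0.447  0.0468 0.038 ] [0.4764 0.0752 0.0449] 421
[ 0.46244033 -0.04805332  0.04135903] [ 0.4469 -0.062   0.038 ] [ 0.478  -0.0341  0.0447] 333
```

View pics/r1.png

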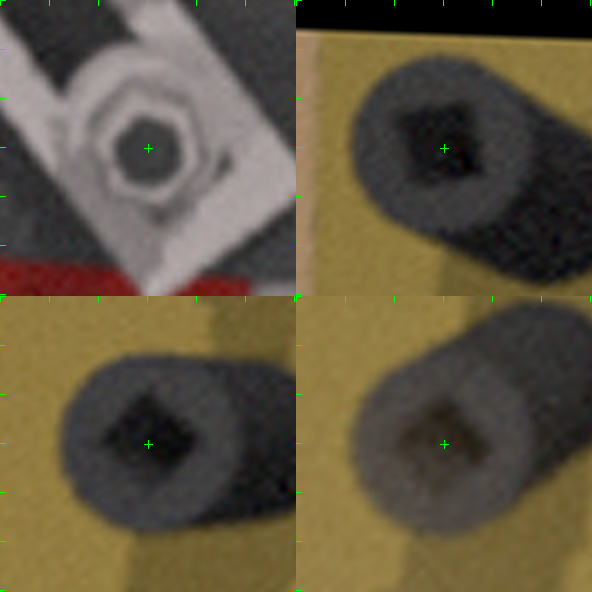

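The nut is at about (0.650,-0.001) with hex corners near ±y. Picking the middle socket first: approach, then descend.

Emit:
servo_tool --series "-1 0.071 -0.171 0.1 0 0 0;-1 0.071 -0.171 0.16 0 0 0;-1 0.071 -0.171 0.16 0 0 0;-1 0.071 -0.171 0.16 0 0 0;-1 0.071 -0.171 0.16 0 0 0;-1 0.071 -0.171 0.16 0 0 0;-1 0.071 -0.171 0.16 0 0 0;-1 0.071 -0.171 0.16 0 0 0"

```text
time_s: 2.58
eef_pos: [0.4606, 0.0625, 0.1076]
eef_rot: [-0.001, 0.709, 0.705, -0.001]
wrist_force: [0.9, 0.5, 0.6]
opening: 1.001
grasp_force: 0.0
```

```bash
python3 - <<'E'
from h import *
im,X,c,o=cloud('wrist'); print(o['eef_pos'])
t=X[(X[...,2]>.038)&(X[...,2]<.046)&(abs(X[...,0]-.463)<.022)&(abs(X[...,1]-.062)<.022)]
print(len(t),t.min(0),t.max(0),(t.min(0)+t.max(0))/2)
E
```

```text
[0.46061937 0.06251097 0.10759995]
1089 [0.44714559 0.04533267 0.03801119] [0.47669725 0.07577052 0.04466461] [0.46192142 0.0605516  0.0413379 ]
```

Emit:
servo_tool --series "-1 -0.002 0.001 0.035 0 0 0;-1 -0.002 0.001 0.06 0 0 0;-1 -0.002 0.001 0.0715 0 0 0;-1 -0.002 0.001 0.0715 0 0 0;1 -0.002 0.001 0.0715 0 0 0;1 -0.002 0.001 0.0715 0 0 0;1 -0.002 0.001 0.0715 0 0 0;1 -0.002 0.001 0.0715 0 0 0;1 -0.002 0.001 0.0715 0 0 0;1 -0.002 0.001 0.0715 0 0 0;1 -0.002 0.001 0.0715 0 0 0;1 -0.002 0.001 0.0715 0 0 0"

```text
time_s: 3.63
eef_pos: [0.465, 0.0606, 0.0386]
eef_rot: [0.001, 0.708, 0.706, 0.0]
wrist_force: [-1.9, -0.5, 7.5]
opening: 0.329
grasp_force: 58.5
```

Emit:
servo_tool --series "1 0 0 -0.04 0 0 0;1 0 0 -0.08 0 0 0;1 -0.01 0.03 -0.12 0 0 0;1 -0.03 0.06 -0.16 0 0 0;1 -0.045 0.1 -0.18 0 0 0;1 -0.062 0.14 -0.18 0 0 0;1 -0.062 0.17 -0.18 0 0 0;1 -0.062 0.187 -0.18 0 0 0;1 -0.062 0.187 -0.18 0 0 0;1 -0.062 0.187 -0.18 0 0 0;1 -0.062 0.187 -0.18 0 0 0"

```text
time_s: 4.55
eef_pos: [0.65, -0.0017, 0.2165]
eef_rot: [-0.001, 0.709, 0.706, -0.001]
wrist_force: [-0.3, 0.5, -1.1]
opening: 0.331
grasp_force: 59.9
```

```bash
python3 - <<'E'
from h import *
im,X,c,o=cloud('wrist'); print(o['eef_pos'],o['opening'],o['wrist_force'],o['torque'])
cv2.imwrite('pics/w2.png',im[...,::-1])
P=X.reshape(-1,3); P=P[(abs(P[:,0]-.65)<.025)&(abs(P[:,1])<.03)]; t=P[(P[:,2]>.0895)&(P[:,2]<.1)]; print('nut',len(t),t.mean(0) if len(t) else 0)
E
```

```text
[ 0.65003998 -0.00172015  0.21653979] 0.3305736035431073 [-0.28595128  0.49414144 -1.07422353] [ 0.00283787 -0.04170501 -0.04998847]
nut 312 [ 0.65063658 -0.00070924  0.09346302]
```

View pics/w2.png

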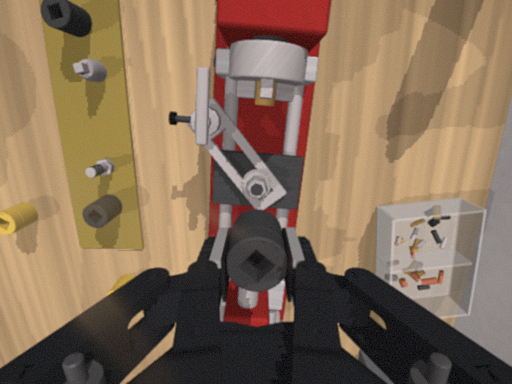

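The socket is gripped at (255,262), with the nut in view at (257,188). Next: measure the held socket's offset in the tool frame with the same camera, plus the nut's centre and hex yaw.

```bash
cat >> h.py <<'E'
def held(X,o,img=None):
    L=(X-o['eef_pos'])@rot(o['eef_rot'])
    m=(abs(L[...,0])<.022)&(abs(L[...,1])<.0135)&(abs(L[...,2])<.02)
    z=L[...,2][m]; top=np.median(z[z<np.percentile(z,40)])
    t=L[m&(abs(L[...,2]-top)<.0025)]
    return top,t.min(0),t.max(0)
def circ(c,o,ctr,z,half=.024,n=480):
    p=rect(c,o,ctr,z,half,n); return p
E
python3 - <<'E'
from h import *
im,X,c,o=cloud('wrist'); top,a,b=held(X,o); print('top tool z',top,a,b,(a+b)/2)
nc=np.array([.6505,-.0008])
W=rot(o['eef_rot'])
ctr=o['eef_pos']+W@np.array([0,0,top])
s=rect(c,o,ctr,o['eef_pos'][2]-top,half=.024,n=400)
r=rect(c,o,nc,.0925,half=.018,n=400)
g=cv2.GaussianBlur(cv2.cvtColor(r,cv2.COLOR_BGR2GRAY).astype(np.float32),(0,0),5)
gx=cv2.Sobel(g,cv2.CV_32F,1,0);gy=-cv2.Sobel(g,cv2.CV_32F,0,1)
yy,xx=np.mgrid[:400,:400]; d=np.hypot(xx-200,yy-200)*.036/399*1000
m=(d>7.5)&(d<10.8); w=np.hypot(gx,gy)[m]; th=np.arctan2(gy,gx)[m]
for lo,hi in((7,8.5),(8.5,9.6),(9.6,11)):
  m=(d>lo)&(d<hi); z=(np.hypot(gx,gy)[m]*np.exp(6j*np.arctan2(gy,gx)[m])).sum()/np.hypot(gx,gy)[m].sum(); print('normals deg mod 60',np.degrees(np.angle(z))/6,abs(z))
cv2.imwrite('pics/r2.png',np.hstack([r,s]))
E
```

```text
top tool z -0.003944574056263807 [-0.01468543 -0.01344516 -0.00623199] [ 0.01608701  0.01347271 -0.00146298] [ 7.00790956e-04  1.37731741e-05 -3.84748886e-03]
normals deg mod 60 13.118584 0.325438
normals deg mod 60 14.709595 0.16411982
normals deg mod 60 16.580694 0.18867786
```

View pics/r2.png

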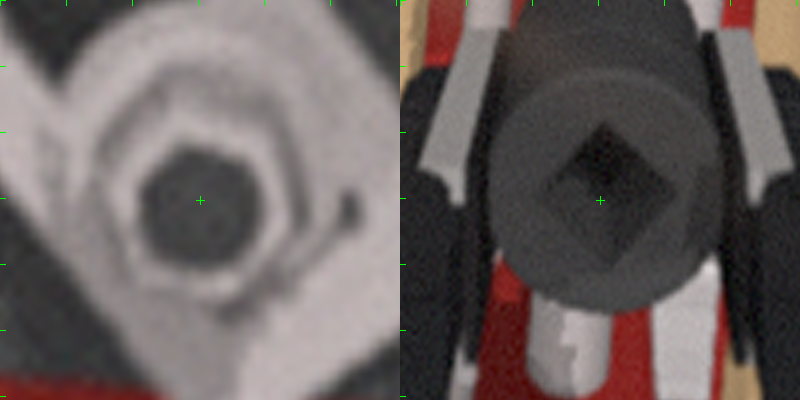

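Nut corners are at about 44° mod 60, and the socket's square edges are at 45°, so the present yaw is one plausible alignment. The socket axis sits over the nut within about 1 mm, so I'm lowering gently.

Emit:
servo_tool --series "1 0 0 0.03 0 0 0;1 0 0 0.06 0 0 0;1 0 0 0.078 0 0 0;1 0 0 0.084 0 0 0;1 0 0 0.088 0 0 0;1 0 0 0.091 0 0 0;1 0 0 0.094 0 0 0;1 0 0 0.096 0 0 0;1 0 0 0.096 0 0 0;1 0 0 0.096 0 0 0"

```text
time_s: 5.48
eef_pos: [0.652, -0.0021, 0.1262]
eef_rot: [0.001, 0.708, 0.706, 0.001]
wrist_force: [-10.1, 0.9, 15.4]
opening: 0.334
grasp_force: 61.9
```

Blocked at the nut's top: wrong bore or wrong yaw. Sweeping the yaw under light pressure.

Emit:
servo_tool --series "1 0 -0.002 0 0 0 -5.5;1 0 -0.002 0 0 0 -11;1 0 -0.002 0 0 0 -16.5;1 0 -0.002 0 0 0 -22;1 0 -0.002 0 0 0 -27.5;1 0 -0.002 0 0 0 -33;1 0 -0.002 0 0 0 -38.5;1 0 -0.002 0 0 0 -44;1 0 -0.002 0 0 0 -49.5;1 0 -0.002 0 0 0 -55;1 0 -0.002 0 0 0 -60.5;1 0 -0.002 0 0 0 -66"

```text
time_s: 6.48
eef_pos: [0.6527, -0.0018, 0.1264]
eef_rot: [0.005, 0.208, 0.978, 0.001]
wrist_force: [2.6, 2.7, 8.0]
opening: 0.33
grasp_force: 60.7
```

```bash
python3 - <<'E'
from h import *
im,X,c,o=cloud('wrist'); print(o['eef_pos'],o['wrist_force'],o['torque'],o['opening'],held(X,o)[0])
im,X,c,o=cloud('wrist'); 
p=o['eef_pos'];a=rect(c,o,p,.116,half=.04,n=400)
cv2.imwrite('pics/w3.png',np.hstack([im[...,::-1][:, 100:420],cv2.resize(a,(384,384))]))
E
```

```text
[ 0.65265241 -0.00179742  0.12643599] [2.5588036 2.7255267 7.9825302] [ 0.6877627  -0.24075951 -0.01394225] 0.3301565518280662 -0.004052550160648964
```

View pics/w3.png

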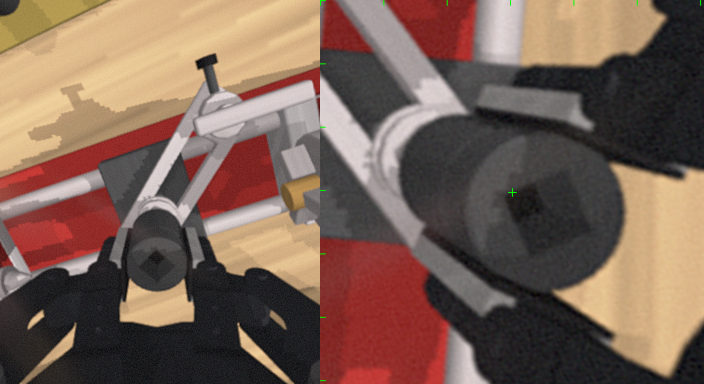

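Sideways compliance pushed the socket about 2 mm towards +x, so this trial isn't conclusive. I'll ease the push, re-centre and wobble.

Emit:
servo_tool --series "1 0.001 -0.0004 -0.003 0 0 5;1 0.001 -0.0004 -0.003 0 0 10;1 0.001 -0.0004 -0.003 0 0 5;1 0.001 -0.0004 -0.003 0 0 0"

```text
time_s: 6.92
eef_pos: [0.6496, -0.0023, 0.1271]
eef_rot: [0.002, 0.208, 0.978, 0.0]
wrist_force: [0.0, -0.1, -0.2]
opening: 0.332
grasp_force: 60.0
```

Emit:
servo_tool --series "1 0.001 0 0.0015 0 0 6;1 0.001 0 0.002 0 0 12;1 0.001 0 0.002 0 0 18;1 0.001 0 0.002 0 0 24;1 0.001 0 0.002 0 0 30;1 0.001 0 0.002 0 0 36;1 0.001 0 0.002 0 0 42;1 0.001 0 0.002 0 0 48;1 0.001 0 0.002 0 0 54;1 0.001 0 0.002 0 0 60;1 0.001 0 0.002 0 0 66;1 0.001 0 0.002 0 0 66"

```text
time_s: 7.92
eef_pos: [0.6493, -0.0018, 0.1254]
eef_rot: [0.003, 0.71, 0.704, 0.002]
wrist_force: [2.7, 0.1, 2.4]
opening: 0.333
grasp_force: 60.2
```

Emit:
servo_tool --series "1 0 -0.0005 0.002 0 0 0;1 0 -0.001 0.003 0 0 3;1 0 -0.001 0.003 0 0 -3;1 0 -0.001 0.003 0 0 0"

```text
time_s: 8.25
eef_pos: [0.6495, -0.002, 0.1243]
eef_rot: [0.004, 0.705, 0.709, 0.003]
wrist_force: [0.4, 1.6, 13.0]
opening: 0.328
grasp_force: 61.2
```

Emit:
servo_tool --series "1 0 0 0 0 0 5;1 0 0 0 0 0 10;1 0 0 0 0 0 15;1 0 0 0 0 0 20;1 0 0 0 0 0 25;1 0 0 0 0 0 30;1 0 0 0 0 0 35;1 0 0 0 0 0 40;1 0 0 0 0 0 45;1 0 0 0 0 0 50;1 0 0 0 0 0 55;1 0 0 0 0 0 60"

```text
time_s: 9.25
eef_pos: [0.6483, -0.0012, 0.1242]
eef_rot: [0.001, 0.966, 0.257, 0.003]
wrist_force: [-3.7, 4.0, 16.3]
opening: 0.329
grasp_force: 61.6
```

```bash
python3 - <<'E'
from h import *
im,X,c,o=cloud('wrist'); print(o['eef_pos'],o['wrist_force'],o['torque'],o['opening'],held(X,o))
E
```

```text
[ 0.64830205 -0.00118318  0.12420113] [-3.65364202  3.97527241 16.26003948] [0.70483326 0.6086658  0.20111916] 0.32894447288869283 (np.float64(-0.004132976232959258), array([-0.01340922, -0.01348981, -0.00661965]), array([ 0.01706058,  0.01349582, -0.00163754]))
```

No drop through a full 60° sweep while centred and pressed, and no slip in the grip, so this one is probably the 16.5 mm bore. I'm putting it back and trying another.

Emit:
servo_tool --series "1 0 0 -0.04 0 0 0;1 0 0 -0.08 0 0 -6;1 -0.03 -0.033 -0.08 0 0 -12;1 -0.055 -0.06 -0.08 0 0 -18;1 -0.08 -0.09 -0.08 0 0 -25;1 -0.105 -0.118 -0.05 0 0 -32;1 -0.1306 -0.1463 -0.02 0 0 -39;1 -0.1306 -0.1463 0.02 0 0 -46;1 -0.1306 -0.1463 0.04 0 0 -53;1 -0.1306 -0.1463 0.06 0 0 -60;1 -0.1306 -0.1463 0.06 0 0 -60;1 -0.1306 -0.1463 0.06 0 0 -60"

```text
time_s: 10.3
eef_pos: [0.4596, 0.0606, 0.0593]
eef_rot: [-0.001, 0.709, 0.705, -0.001]
wrist_force: [0.0, -0.4, -0.7]
opening: 0.329
grasp_force: 60.4
```

Emit:
servo_tool --series "1 0 0.002 0.014 0 0 0;1 0 0.002 0.019 0 0 0;1 0 0.002 0.0205 0 0 0;1 0 0.002 0.0205 0 0 0;-1 0 0.002 0.0205 0 0 0;-1 0 0.002 0.0205 0 0 0;-1 0 0.002 0.0205 0 0 0;-1 0 0.002 0.0205 0 0 0;-1 0 0.002 0.0205 0 0 0;-1 0 0.002 -0.02 0 0 0;-1 0 0.002 -0.05 0 0 0;-1 0 0.002 -0.05 0 0 0"

```text
time_s: 11.3
eef_pos: [0.4658, 0.0603, 0.1144]
eef_rot: [0.003, 0.709, 0.706, 0.003]
wrist_force: [1.8, -0.2, 0.7]
opening: 0.995
grasp_force: 0.0
```

```bash
cat >> h.py <<'E'
def sock(X,x,y):
    t=X[(X[...,2]>.038)&(X[...,2]<.046)&(abs(X[...,0]-x)<.022)&(abs(X[...,1]-y)<.022)]
    return len(t),(t.min(0)+t.max(0))/2,t.max(0)-t.min(0)
E
python3 - <<'E'
from h import *
im,X,c,o=cloud('wrist'); print(o['eef_pos'],o['opening'])
for p in((.4619,.0606),(.4584,.162),(.4624,-.048)): 
  try: print(sock(X,*p))
  except Exception as e: print(e)
cv2.imwrite('pics/w4.png',im[...,::-1])
E
```

```text
[0.46581759 0.06025309 0.11444643] 0.9950459881788314
(1030, array([0.4635232 , 0.0608119 , 0.04119011]), array([0.02903983, 0.03022462, 0.0062204 ]))
(1484, array([0.45785549, 0.16219376, 0.0412926 ]), array([0.02947042, 0.02953109, 0.0064616 ]))
(334, array([ 0.46247708, -0.03947654,  0.04109894]), array([0.02858142, 0.01305258, 0.00614014]))
```

The middle socket is standing upright again. Next is the right-hand one at (0.462,-0.048).

Emit:
servo_tool --series "-1 -0.04 -0.001 0 0 0 0;-1 -0.08 -0.002 0 0 0 0;-1 -0.1083 -0.0035 0 0 0 0;-1 -0.1083 -0.0035 0 0 0 0;-1 -0.1083 -0.0035 0.03 0 0 0;-1 -0.1083 -0.0035 0.06 0 0 0;-1 -0.1083 -0.0035 0.0765 0 0 0;-1 -0.1083 -0.0035 0.0765 0 0 0;1 -0.1083 -0.0035 0.0765 0 0 0;1 -0.1083 -0.0035 0.0765 0 0 0;1 -0.1083 -0.0035 0.0765 0 0 0;1 -0.1083 -0.0035 0.0765 0 0 0"

```text
time_s: 12.35
eef_pos: [0.4591, -0.0479, 0.0341]
eef_rot: [0.001, 0.709, 0.706, 0.001]
wrist_force: [0.5, 0.1, 0.3]
opening: 0.452
grasp_force: 0.0
```

Emit:
servo_tool --series "1 0 0 0 0 0 0;1 0 0 0 0 0 0;1 0 0 0 0 0 0"

```text
time_s: 12.6
eef_pos: [0.4592, -0.048, 0.0342]
eef_rot: [0.001, 0.709, 0.706, 0.001]
wrist_force: [-0.6, 0.9, 6.1]
opening: 0.334
grasp_force: 58.6
```

Emit:
servo_tool --series "1 0 0 -0.04 0 0 0;1 0 0 -0.08 0 0 0;1 0.01 0.03 -0.12 0 0 0;1 0.03 0.06 -0.16 0 0 0;1 0.0465 0.1 -0.18 0 0 0;1 0.0465 0.14 -0.18 0 0 0;1 0.0465 0.17 -0.18 0 0 0;1 0.0465 0.191 -0.18 0 0 0;1 0.0465 0.191 -0.18 0 0 0;1 0.0465 0.191 -0.18 0 0 0;1 0.0465 0.191 -0.18 0 0 0"

```text
time_s: 13.52
eef_pos: [0.6483, -0.0018, 0.2122]
eef_rot: [-0.001, 0.709, 0.706, -0.001]
wrist_force: [0.2, -0.6, -1.9]
opening: 0.331
grasp_force: 59.9
```

```bash
python3 - <<'E'
from h import *
im,X,c,o=cloud('wrist'); print(o['eef_pos'],o['opening'],o['eef_rot']); h=held(X,o); print(h,(h[1]+h[2])/2)
P=X.reshape(-1,3); P=P[(abs(P[:,0]-.65)<.025)&(abs(P[:,1])<.03)]; t=P[(P[:,2]>.0895)&(P[:,2]<.1)]; print('nut',len(t),t.mean(0) if len(t) else 0)
top=h[0]
ctr=o['eef_pos']+rot(o['eef_rot'])@np.array([0,0,top])
s=rect(c,o,ctr,o['eef_pos'][2]-top,half=.024,n=400)
r=rect(c,o,(.6505,-.0008),.0925,half=.018,n=400)
cv2.imwrite('pics/r3.png',np.hstack([r,s]))
E
```

```text
[ 0.64829203 -0.0018067   0.21219454] 0.33107921175954774 [-7.71171133e-04  7.08543544e-01  7.05666439e-01 -5.72602635e-04]
(np.float64(-0.00824098331199421), array([-0.01510012, -0.01349879, -0.0101211 ]), array([ 0.01445179,  0.01349668, -0.00574392])) [-3.24167184e-04 -1.05395483e-06 -7.93251267e-03]
nut 320 [ 6.50568934e-01 -5.39265484e-04  9.35295147e-02]
```

View pics/r3.png

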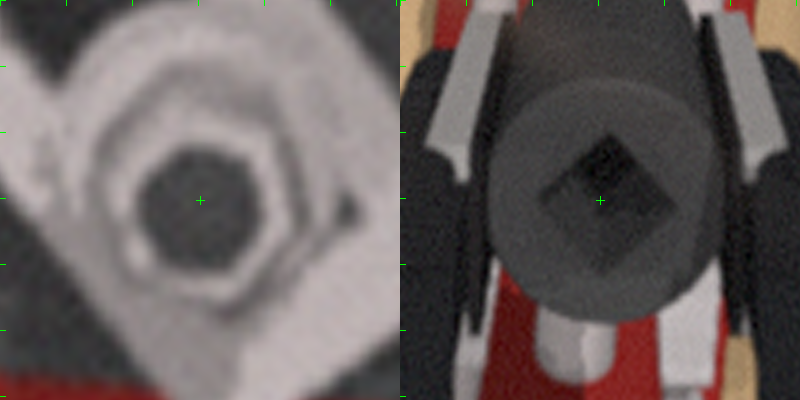

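The right-hand socket is held and centred, and the nut is unchanged. Lowering.

Emit:
servo_tool --series "1 0.0013 0.0017 0.03 0 0 0;1 0.0013 0.0017 0.06 0 0 0;1 0.0013 0.0017 0.08 0 0 0;1 0.0013 0.0017 0.086 0 0 0;1 0.0013 0.0015 0.09 0 0 0;1 0.0013 0.001 0.093 0 0 0;1 0.0013 0.0005 0.095 0 0 0;1 0.0013 0 0.096 0 0 0;1 0.0013 0 0.096 0 0 0"

```text
time_s: 14.32
eef_pos: [0.6498, -0.0008, 0.118]
eef_rot: [0.001, 0.709, 0.706, 0.001]
wrist_force: [0.5, -0.3, -2.2]
opening: 0.337
grasp_force: 59.9
```

It's past the nut's top without resistance. Going down to the collar.

Emit:
servo_tool --series "1 0 0 0.003 0 0 0;1 0 0 0.006 0 0 0;1 0 0 0.008 0 0 0;1 0 -0.0005 0.01 0 0 0;1 0 -0.0005 0.011 0 0 0;1 0 -0.0005 0.011 0 0 0"

```text
time_s: 14.82
eef_pos: [0.6495, -0.0007, 0.1086]
eef_rot: [0.001, 0.709, 0.706, 0.0]
wrist_force: [-6.4, -0.1, 15.0]
opening: 0.333
grasp_force: 61.4
```

It's home at collar height. Turning clockwise and watching the torque.

Emit:
servo_tool --series "1 0 0 -0.001 0 0 6;1 0 0 -0.001 0 0 12;1 0 0 -0.001 0 0 18;1 0 0 -0.001 0 0 24;1 0 0 -0.001 0 0 30"

```text
time_s: 15.23
eef_pos: [0.6495, -0.0007, 0.1087]
eef_rot: [0.001, 0.868, 0.496, 0.001]
wrist_force: [-2.4, 1.8, 9.4]
opening: 0.335
grasp_force: 60.7
```

```bash
python3 - <<'E'
from h import *
im,X,c,o=cloud('wrist'); print(o['eef_pos'],o['wrist_force'],o['torque'],o['eef_rot'])
E
```

```text
[ 0.64954961 -0.00066034  0.10868888] [-2.4240253   1.75199866  9.44438857] [0.14150599 0.5806051  0.32243127] [6.02113034e-04 8.68145176e-01 4.96309567e-01 6.35880530e-04]
```

Resisting torque is 0.32 N m, which matches a running nut. Continuing until it comes up tight.

Emit:
servo_tool --series "1 0 0 0 0 0 5;1 0 0 0 0 0 10;1 0 0 0 0 0 15;1 0 0 0 0 0 20;1 0 0 0 0 0 25;1 0 0 0 0 0 30;1 0 0 0 0 0 30"

```text
time_s: 15.87
eef_pos: [0.6494, -0.0004, 0.1087]
eef_rot: [0.0, 0.967, 0.255, 0.001]
wrist_force: [-4.6, 1.1, 9.5]
opening: 0.334
grasp_force: 60.8
```

```bash
python3 - <<'E'
from h import *
o=ctrl.get_obs(); print(o['eef_pos'],o['wrist_force'],o['torque'],o['eef_rot'],np.degrees(2*np.arctan2(o['eef_rot'][2],o['eef_rot'][1])))
E
```

```text
[ 6.49385557e-01 -3.85521266e-04  1.08707390e-01] [-4.58854255  1.0676453   9.4697045 ] [ 0.30220051  0.69928884 -0.26027463] [4.71266357e-05 9.67070114e-01 2.54509164e-01 6.90875496e-04] 29.489012803946395
```

Emit:
servo_tool --series "1 0 0 0 0 0 6;1 0 0 0 0 0 12;1 0 0 0 0 0 18;1 0 0 0 0 0 24"

```text
time_s: 16.2
eef_pos: [0.6494, -0.0003, 0.1087]
eef_rot: [-0.0, 0.999, 0.048, 0.001]
wrist_force: [-2.6, 1.3, 8.9]
opening: 0.336
grasp_force: 60.8
```

```bash
python3 - <<'E'
from h import *
o=ctrl.get_obs(); print(o['eef_pos'],o['wrist_force'],o['torque'],o['q'][5],np.degrees(2*np.arctan2(o['eef_rot'][2],o['eef_rot'][1])))
im,X,c,o=cloud('wrist');h=held(X,o); print(h[0])
ctr=o['eef_pos']+rot(o['eef_rot'])@np.array([0,0,h[0]])
s=rect(c,o,ctr,o['eef_pos'][2]-h[0],half=.024,n=400)
cv2.imwrite('pics/r4.png',np.hstack([im[100:,100:420,::-1],cv2.resize(s,(284,284))]))
E
```

```text
[ 6.49390540e-01 -3.08392734e-04  1.08680635e-01] [-2.60067347  1.25797045  8.92889293] [0.2922886  0.55410688 0.04643773] 1.2917102166825778 5.486356460005054
-0.008334835146240897
```

View pics/r4.png

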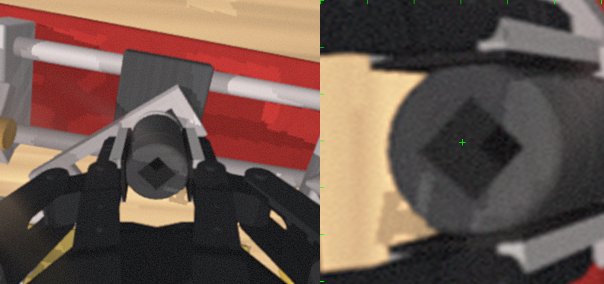

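The socket spins freely: 84° without a stop, and no slip in the grip. So it's the 22.5 mm bore. Returning it and taking the third.

Emit:
servo_tool --series "1 0 0 -0.03 0 0 -7;1 0 0 -0.06 0 0 -14;1 -0.02 0.003 -0.09 0 0 -21;1 -0.05 0.008 -0.09 0 0 -28;1 -0.085 0.013 -0.09 0 0 -35;1 -0.12 0.018 -0.09 0 0 -42;1 -0.15 0.023 -0.07 0 0 -49;1 -0.175 0.027 -0.04 0 0 -56;1 -0.1927 0.0294 -0.01 0 0 -63;1 -0.1927 0.0294 0.02 0 0 -70;1 -0.1927 0.0294 0.04 0 0 -77;1 -0.1927 0.0294 0.049 0 0 -84"

```text
time_s: 17.25
eef_pos: [0.4577, -0.0487, 0.0551]
eef_rot: [-0.002, 0.707, 0.708, -0.001]
wrist_force: [-1.1, 0.8, -1.3]
opening: 0.332
grasp_force: 61.7
```

Emit:
servo_tool --series "1 0 0 0 0 0 0;1 0 0 0 0 0 0"

```text
time_s: 17.42
eef_pos: [0.4598, -0.0493, 0.0576]
eef_rot: [-0.0, 0.71, 0.704, -0.0]
wrist_force: [0.9, -0.1, -1.6]
opening: 0.331
grasp_force: 61.7
```

Emit:
servo_tool --series "1 0.001 0.002 0.014 0 0 0;1 0.001 0.002 0.021 0 0 0;1 0.001 0.002 0.0232 0 0 0;1 0.001 0.002 0.0232 0 0 0;-1 0.001 0.002 0.0232 0 0 0;-1 0.001 0.002 0.0232 0 0 0;-1 0.001 0.002 0.0232 0 0 0;-1 0.001 0.002 0.0232 0 0 0;-1 0.001 0.002 0.0232 0 0 0;-1 0.001 0.002 -0.02 0 0 0;-1 0.001 0.002 -0.06 0 0 0;-1 0.001 0.002 -0.06 0 0 0"

```text
time_s: 18.42
eef_pos: [0.4665, -0.0498, 0.1246]
eef_rot: [0.005, 0.709, 0.706, 0.002]
wrist_force: [2.1, -0.1, -0.2]
opening: 1.004
grasp_force: 0.0
```

Emit:
servo_tool --series "-1 0.07 -0.002 -0.02 0 0 0;-1 0.14 -0.002 -0.02 0 0 0;-1 0.2 -0.002 -0.02 0 0 0;-1 0.209 -0.002 -0.02 0 0 0;-1 0.209 -0.002 -0.02 0 0 0;-1 0.209 -0.002 -0.02 0 0 0;-1 0.209 -0.002 -0.02 0 0 0;-1 0.209 -0.002 -0.02 0 0 0"

```text
time_s: 19.08
eef_pos: [0.4607, 0.1608, 0.1378]
eef_rot: [0.0, 0.708, 0.706, -0.0]
wrist_force: [-0.2, -0.2, -0.3]
opening: 1.003
grasp_force: 0.0
```

```bash
python3 - <<'E'
from h import *
im,X,c,o=cloud('wrist'); print(o['eef_pos'],o['opening'],o['eef_rot'])
print(sock(X,.458,.162))
im,X,c,o=cloud('scene')
for p in((.466,.064),(.4645,-.044)): print(sock(X,*p))
E
```

```text
[0.46073184 0.1607623  0.13780825] 1.0025320897494636 [ 1.44476545e-04  7.08112353e-01  7.06099743e-01 -1.65088889e-04]
(830, array([0.45781555, 0.16226298, 0.04125124]), array([0.02957487, 0.02997708, 0.00645827]))
(62, array([0.46419915, 0.06210391, 0.04204425]), array([0.02811063, 0.02910073, 0.00736396]))
(55, array([ 0.46399715, -0.04718603,  0.04189454]), array([0.02786514, 0.03162099, 0.00637736]))
```

Emit:
servo_tool --series "-1 0.0015 -0.003 0.04 0 0 0;-1 0.0015 -0.003 0.075 0 0 0;-1 0.0015 -0.003 0.095 0 0 0;-1 0.0015 -0.003 0.102 0 0 0;-1 0.0015 -0.003 0.102 0 0 0;1 0.0015 -0.003 0.102 0 0 0;1 0.0015 -0.003 0.102 0 0 0;1 0.0015 -0.003 0.102 0 0 0;1 0.0015 -0.003 0.102 0 0 0;1 0.0015 -0.003 0.102 0 0 0;1 0.0015 -0.003 0.102 0 0 0;1 0.0015 -0.003 0.102 0 0 0"

```text
time_s: 20.18
eef_pos: [0.4588, 0.1624, 0.0371]
eef_rot: [0.001, 0.708, 0.706, 0.001]
wrist_force: [-1.8, -1.3, 6.4]
opening: 0.328
grasp_force: 58.5
```

Emit:
servo_tool --series "1 0 0 -0.04 0 0 0;1 0 0 -0.08 0 0 0;1 0 0 -0.12 0 0 0;1 -0.02 0.02 -0.16 0 0 0;1 -0.05 0.05 -0.18 0 0 0;1 -0.09 0.09 -0.18 0 0 0;1 -0.12 0.12 -0.18 0 0 0;1 -0.15 0.16 -0.18 0 0 0;1 -0.163 0.1925 -0.18 0 0 0;1 -0.163 0.1925 -0.18 0 0 0;1 -0.163 0.1925 -0.18 0 0 0;1 -0.163 0.1925 -0.18 0 0 0"

```text
time_s: 21.18
eef_pos: [0.6501, -0.0026, 0.2152]
eef_rot: [-0.0, 0.709, 0.705, -0.0]
wrist_force: [0.1, 0.8, -1.8]
opening: 0.33
grasp_force: 59.6
```

```bash
python3 - <<'E'
from h import *
im,X,c,o=cloud('wrist'); print(o['eef_pos'],o['opening'],o['eef_rot']); h=held(X,o); print(h,(h[1]+h[2])/2)
P=X.reshape(-1,3); P=P[(abs(P[:,0]-.65)<.025)&(abs(P[:,1])<.03)]; t=P[(P[:,2]>.0895)&(P[:,2]<.1)]; print('nut',len(t),t.mean(0) if len(t) else 0)
r=rect(c,o,(.6505,-.0008),.0925,half=.018,n=400)
g=cv2.GaussianBlur(cv2.cvtColor(r,cv2.COLOR_BGR2GRAY).astype(np.float32),(0,0),5)
gx=cv2.Sobel(g,cv2.CV_32F,1,0);gy=-cv2.Sobel(g,cv2.CV_32F,0,1)
yy,xx=np.mgrid[:400,:400]; d=np.hypot(xx-200,yy-200)*.036/399*1000
for lo,hi in((7,8.5),(8.5,9.6),(9.6,11)):
  m=(d>lo)&(d<hi); z=(np.hypot(gx,gy)[m]*np.exp(6j*np.arctan2(gy,gx)[m])).sum()/np.hypot(gx,gy)[m].sum(); print('normals deg mod 60',np.degrees(np.angle(z))/6,abs(z))
E
```

```text
[ 0.6501295  -0.00257159  0.21520402] 0.32994479531324333 [-4.32587807e-04  7.09151966e-01  7.05055493e-01 -2.33003729e-04]
(np.float64(-0.005342659321637935), array([-0.01463813, -0.0134955 , -0.00780956]), array([ 0.0153261 ,  0.01349897, -0.00285215])) [ 3.43983248e-04  1.73600204e-06 -5.33085262e-03]
nut 316 [ 6.50651939e-01 -5.57652741e-04  9.34764822e-02]
normals deg mod 60 -23.360758 0.41323212
normals deg mod 60 -21.295044 0.2572229
normals deg mod 60 -21.621237 0.2722209
```

The nut now measures about 36° further clockwise: the oversize socket dragged it partway before slipping. Its corners are near 8° mod 60, matching the third socket's square edges at about 7.5°. Lowering the third.

Emit:
servo_tool --series "1 0.0014 0 0.03 0 0 0;1 0.0014 0 0.06 0 0 0;1 0.0014 0 0.08 0 0 0;1 0.0014 0 0.086 0 0 0;1 0.0014 -0.0005 0.09 0 0 0;1 0.0014 -0.001 0.093 0 0 0;1 0.0014 -0.001 0.095 0 0 0;1 0.0014 -0.0015 0.096 0 0 0;1 0.0014 -0.0015 0.096 0 0 0"

```text
time_s: 21.98
eef_pos: [0.6487, -0.0003, 0.1208]
eef_rot: [0.001, 0.709, 0.706, 0.0]
wrist_force: [0.2, -0.5, -1.3]
opening: 0.331
grasp_force: 59.9
```

Emit:
servo_tool --series "1 0 0.0005 0.003 0 0 0;1 0 0.0005 0.006 0 0 0;1 0 0.0005 0.008 0 0 0;1 0 0 0.01 0 0 0;1 0 0 0.0115 0 0 0;1 0 0 0.0115 0 0 0"

```text
time_s: 22.48
eef_pos: [0.649, -0.0002, 0.1115]
eef_rot: [0.001, 0.709, 0.706, 0.0]
wrist_force: [-7.6, 0.7, 17.2]
opening: 0.328
grasp_force: 61.3
```

```bash
cat > s.py <<'E'
from h import *
o=ctrl.get_obs(); print(o['eef_pos'],o['wrist_force'],o['torque'],np.degrees(2*np.arctan2(o['eef_rot'][2],o['eef_rot'][1])),o['q'][5],o['grasp_force'])
E
python3 s.py
```

```text
[ 6.48967887e-01 -2.44757049e-04  1.11453822e-01] [-7.64739551  0.65188949 17.15190875] [ 0.19320016  1.36894282 -0.01298199] 89.77087969339486 -0.17876047458080493 61.348370135820005
```

Home. Turning clockwise in steps.

Emit:
servo_tool --series "1 0 0 -0.001 0 0 5;1 0 0 -0.001 0 0 10;1 0 0 -0.001 0 0 15"

```text
time_s: 22.73
eef_pos: [0.6497, -0.0004, 0.1116]
eef_rot: [0.001, 0.796, 0.605, 0.001]
wrist_force: [-0.9, 1.0, 9.1]
opening: 0.331
grasp_force: 60.5
```

```bash
python3 s.py
```

```text
[ 6.49713297e-01 -4.06409951e-04  1.11604898e-01] [-0.91649136  0.99240715  9.0939448 ] [0.04265711 0.18234109 0.03877113] 74.51726233855837 0.08722278728436203 60.49258477291289
```

Emit:
servo_tool --series "1 0 0 0 0 0 5;1 0 0 0 0 0 10;1 0 0 0 0 0 12"

```text
time_s: 22.98
eef_pos: [0.6499, -0.0005, 0.1116]
eef_rot: [0.001, 0.855, 0.519, 0.002]
wrist_force: [-1.8, 1.1, 8.5]
opening: 0.335
grasp_force: 60.5
```

```bash
python3 s.py
```

```text
[ 6.49926887e-01 -4.85782895e-04  1.11607545e-01] [-1.78106164  1.06160277  8.53673137] [0.00998357 0.07676901 0.06643053] 62.504342665248124 0.2968686805322299 60.49068642938572
```

Emit:
servo_tool --series "1 0 0 0 0 0 5;1 0 0 0 0 0 10;1 0 0 0 0 0 15"

```text
time_s: 23.23
eef_pos: [0.65, -0.0006, 0.1116]
eef_rot: [0.001, 0.915, 0.403, 0.002]
wrist_force: [-1.1, -0.7, 8.2]
opening: 0.332
grasp_force: 60.5
```

```bash
python3 s.py
```

```text
[ 6.49958514e-01 -5.93982261e-04  1.11592548e-01] [-1.09635248 -0.66025976  8.21812977] [0.002296   0.05622038 0.04013873] 47.51530846250915 0.5584359730112868 60.48848724547181
```

Emit:
servo_tool --series "1 0 0 0 0 0 5;1 0 0 0 0 0 10;1 0 0 0 0 0 15"

```text
time_s: 23.48
eef_pos: [0.65, -0.0006, 0.1116]
eef_rot: [0.001, 0.96, 0.28, 0.002]
wrist_force: [-0.4, -0.2, 8.2]
opening: 0.327
grasp_force: 60.5
```

```bash
python3 s.py
```

```text
[ 6.49995879e-01 -6.26737780e-04  1.11602648e-01] [-0.4376222  -0.24246587  8.15468812] [-0.06460372  0.050081    0.03067705] 32.51018028358817 0.820265105015465 60.486447558649594
```

This socket is home but turns 57° with no torque, so it's the 22.5 mm one. The right-hand socket transmitted 0.32 N m with little side force, so that's the driver; it ran the nut 36° to the stop and then slipped over. I'm returning this one and refitting the right-hand socket.

Emit:
servo_tool --series "1 0 0 -0.03 0 0 0;1 0 0 -0.06 0 0 -6;1 -0.005 -0.02 -0.09 0 0 -12;1 -0.013 -0.045 -0.09 0 0 -18;1 -0.023 -0.075 -0.09 0 0 -25;1 -0.035 -0.11 -0.09 0 0 -32;1 -0.046 -0.148 -0.09 0 0 -39;1 -0.057 -0.185 -0.07 0 0 -46;1 -0.068 -0.22 -0.03 0 0 -53;1 -0.0744 -0.2405 0 0 0 -57.5;1 -0.0744 -0.2405 0.035 0 0 -57.5;1 -0.0744 -0.2405 0.05 0 0 -57.5"

```text
time_s: 24.48
eef_pos: [0.4504, 0.1628, 0.055]
eef_rot: [-0.002, 0.705, 0.71, -0.003]
wrist_force: [-1.3, -0.6, -1.6]
opening: 0.331
grasp_force: 60.5
```

Emit:
servo_tool --series "1 0 0 0 0 0 0;1 0 0 0 0 0 0;1 0 0 0 0 0 0"

```text
time_s: 24.73
eef_pos: [0.4572, 0.1617, 0.0608]
eef_rot: [0.001, 0.706, 0.709, 0.001]
wrist_force: [0.4, -0.4, -1.0]
opening: 0.33
grasp_force: 60.5
```

Emit:
servo_tool --series "1 0 0.001 0.014 0 0 0;1 0 0.001 0.021 0 0 0;1 0 0.001 0.0237 0 0 0;1 0 0.001 0.0237 0 0 0;-1 0 0.001 0.0237 0 0 0;-1 0 0.001 0.0237 0 0 0;-1 0 0.001 0.0237 0 0 0;-1 0 0.001 0.0237 0 0 0;-1 0 0.001 0.0237 0 0 0;-1 0 0.001 -0.02 0 0 0;-1 0 0.001 -0.06 0 0 0;-1 0 0.001 -0.06 0 0 0"

```text
time_s: 25.73
eef_pos: [0.4612, 0.1624, 0.126]
eef_rot: [0.003, 0.705, 0.709, 0.004]
wrist_force: [3.1, 0.8, 0.7]
opening: 0.999
grasp_force: 0.0
```

Emit:
servo_tool --series "-1 -0.07 0.002 -0.02 0 0 0;-1 -0.14 0.002 -0.02 0 0 0;-1 -0.2 0.002 -0.02 0 0 0;-1 -0.2105 0.002 -0.01 0 0 0;-1 -0.2105 0.002 0 0 0 0;-1 -0.2105 0.002 0 0 0 0;-1 -0.2105 0.002 0 0 0 0;-1 -0.2105 0.002 0 0 0 0"

```text
time_s: 26.4
eef_pos: [0.4592, -0.0484, 0.1191]
eef_rot: [-0.001, 0.706, 0.708, 0.0]
wrist_force: [-0.6, 0.5, 0.7]
opening: 1.001
grasp_force: 0.0
```

```bash
cat >> h.py <<'E'
def sq(c,o,ctr,z,k=4,lo=2,hi=7.5,half=.012):
    n=400;r=rect(c,o,ctr,z,half=half,n=n)
    g=cv2.GaussianBlur(cv2.cvtColor(r,cv2.COLOR_BGR2GRAY).astype(np.float32),(0,0),6)
    gx=cv2.Sobel(g,cv2.CV_32F,1,0);gy=-cv2.Sobel(g,cv2.CV_32F,0,1)
    yy,xx=np.mgrid[:n,:n]; d=np.hypot(xx-n/2,yy-n/2)*2*half/n*1000
    m=(d>lo)&(d<hi); w=np.hypot(gx,gy)[m]; z=(w*np.exp(1j*k*np.arctan2(gy,gx)[m])).sum()/w.sum(); return np.degrees(np.angle(z))/k,abs(z)
E
python3 - <<'E'
from h import *
im,X,c,o=cloud('wrist'); print(o['eef_pos'],o['opening'],o['eef_rot'])
s=sock(X,.4615,-.0495);print(s, 'edge normals mod 90',sq(c,o,s[1],.042))
im,X,c,o=cloud('scene')
for p in((.466,.064),(.462,.165)): print(sock(X,*p))
E
```

```text
[ 0.45917655 -0.04844684  0.11914966] 1.0014388242734737 [-5.46263341e-04  7.06129844e-01  7.08082158e-01  4.11188209e-05]
(984, array([ 0.46296533, -0.04910008,  0.04123201]), array([0.02967264, 0.03049208, 0.0063904 ])) edge normals mod 90 (np.float32(42.43225), np.float32(0.36053655))
(64, array([0.46396477, 0.06170906, 0.04138835]), array([0.02827117, 0.03085271, 0.00672384]))
(72, array([0.45933865, 0.1633994 , 0.04174434]), array([0.02971563, 0.0280014 , 0.00743755]))
```

Emit:
servo_tool --series "-1 -0.0006 0.0035 0.03 0 0 0;-1 -0.0006 0.0035 0.06 0 0 0;-1 -0.0006 0.0035 0.08 0 0 0;-1 -0.0006 0.0035 0.084 0 0 0;-1 -0.0006 0.0035 0.084 0 0 0;1 -0.0006 0.0035 0.084 0 0 0;1 -0.0006 0.0035 0.084 0 0 0;1 -0.0006 0.0035 0.084 0 0 0;1 -0.0006 0.0035 0.084 0 0 0;1 -0.0006 0.0035 0.084 0 0 0;1 -0.0006 0.0035 0.084 0 0 0;1 -0.0006 0.0035 0.084 0 0 0"

```text
time_s: 27.5
eef_pos: [0.4637, -0.0495, 0.0365]
eef_rot: [0.001, 0.706, 0.709, 0.0]
wrist_force: [-1.0, 1.2, 8.1]
opening: 0.332
grasp_force: 58.5
```

Emit:
servo_tool --series "1 0 0 -0.04 0 0 0;1 0 0 -0.08 0 0 0;1 0.01 0.03 -0.12 0 0 0;1 0.03 0.06 -0.16 0 0 0;1 0.0485 0.1 -0.18 0 0 0;1 0.0485 0.14 -0.18 0 0 0;1 0.0485 0.17 -0.18 0 0 0;1 0.0485 0.188 -0.18 0 0 0;1 0.0485 0.188 -0.18 0 0 0;1 0.0485 0.188 -0.18 0 0 0;1 0.0485 0.188 -0.18 0 0 0"

```text
time_s: 28.42
eef_pos: [0.6496, 0.0001, 0.2144]
eef_rot: [-0.001, 0.706, 0.709, -0.001]
wrist_force: [-0.3, 0.1, -2.0]
opening: 0.329
grasp_force: 59.9
```

```bash
cat > n.py <<'E'
from h import *
im,X,c,o=cloud('wrist'); print(o['eef_pos'],o['opening'],o['eef_rot']); h=held(X,o); print(h,(h[1]+h[2])/2)
P=X.reshape(-1,3); P=P[(abs(P[:,0]-.65)<.025)&(abs(P[:,1])<.03)]; t=P[(P[:,2]>.0895)&(P[:,2]<.1)]; print('nut',len(t),t.mean(0) if len(t) else 0)
for lo,hi in((7,8.5),(8.5,9.6),(9.6,11)): print('nut normals',sq(c,o,(.6505,-.0008),.0925,6,lo,hi,.018))
ctr=o['eef_pos']+rot(o['eef_rot'])@np.array([0,0,h[0]])
print('held sq',sq(c,o,ctr,ctr[2]))
E
python3 n.py
```

```text
[6.49579611e-01 1.43240470e-04 2.14427845e-01] 0.3292414678804619 [-0.00097539  0.70556068  0.70864848 -0.00071808]
(np.float64(-0.006036917156133209), array([-0.01398889, -0.01349586, -0.00837352]), array([ 0.01575728,  0.01348906, -0.00353961])) [ 8.84194860e-04 -3.40122827e-06 -5.95656863e-03]
nut 322 [ 6.50653830e-01 -5.21777364e-04  9.34397733e-02]
nut normals (np.float32(-24.772774), np.float32(0.34747824))
nut normals (np.float32(-20.332502), np.float32(0.13418117))
nut normals (np.float32(-20.99093), np.float32(0.16491434))
held sq (np.float32(41.72248), np.float32(0.41531062))
```

The nut is unchanged, with corners near 8°. The held socket's hex is near 42°, so I turn 33° clockwise while lowering.

Emit:
servo_tool --series "1 -0.0014 0 0.02 0 0 7;1 -0.0014 0 0.04 0 0 14;1 -0.0014 0 0.06 0 0 21;1 -0.0014 0 0.075 0 0 28;1 -0.0014 0 0.082 0 0 33;1 -0.0014 0 0.086 0 0 33;1 -0.0014 -0.0005 0.09 0 0 33;1 -0.0014 -0.001 0.093 0 0 33;1 -0.0014 -0.001 0.095 0 0 33;1 -0.0014 -0.001 0.0965 0 0 33;1 -0.0014 -0.001 0.0965 0 0 33"

```text
time_s: 29.38
eef_pos: [0.6497, -0.0014, 0.119]
eef_rot: [0.0, 0.878, 0.479, 0.0]
wrist_force: [-0.8, -1.0, -0.9]
opening: 0.333
grasp_force: 59.9
```

```bash
python3 s.py
```

```text
[ 0.64970764 -0.0014419   0.11901952] [-0.84310496 -0.99280765 -0.88196256] [-0.08835347  0.17208012 -0.02850827] 57.29778954542299 0.3863683002027343 59.86108481884003
```

Entered freely. On down to the collar, then a small clockwise turn.

Emit:
servo_tool --series "1 0 0 0.003 0 0 0;1 0 0 0.006 0 0 0;1 0 0 0.008 0 0 0;1 0 0 0.0095 0 0 0;1 0 0 0.0105 0 0 0;1 0 0 0.0105 0 0 0"

```text
time_s: 29.88
eef_pos: [0.6499, -0.0014, 0.1108]
eef_rot: [0.0, 0.878, 0.479, -0.0]
wrist_force: [-8.9, -0.8, 15.8]
opening: 0.331
grasp_force: 61.5
```

```bash
python3 s.py
```

```text
[ 0.64990845 -0.00139571  0.11082968] [-8.91320797 -0.77811567 15.80086616] [0.0972607  1.68620074 0.07521531] 57.28453071208019 0.38694183175391694 61.48982048034668
```

Emit:
servo_tool --series "1 0 0 0 0 0 4;1 0 0 0 0 0 8;1 0 0 0 0 0 8"

```text
time_s: 30.13
eef_pos: [0.6494, -0.0016, 0.1108]
eef_rot: [0.0, 0.91, 0.415, -0.001]
wrist_force: [-12.7, -0.7, 18.0]
opening: 0.33
grasp_force: 61.5
```

```bash
python3 s.py
```

```text
[ 0.6494284  -0.00157035  0.11084875] [-12.68790122  -0.68168959  17.9688274 ] [-0.09570495  1.92512231  0.04204842] 49.08309094803573 0.5301505250419217 61.50485873222351
```

Emit:
servo_tool --series "1 0 0 0 0 0 4;1 0 0 0 0 0 4"

```text
time_s: 30.3
eef_pos: [0.6492, -0.0014, 0.1108]
eef_rot: [-0.0, 0.924, 0.384, -0.001]
wrist_force: [-13.6, -1.0, 17.8]
opening: 0.331
grasp_force: 61.6
```

```bash
python3 s.py
```

```text
[ 0.64916956 -0.00137429  0.11084343] [-13.60462712  -1.04382632  17.83366112] [-0.01146545  2.10152647  0.00853884] 45.1049480069641 0.5996744096702902 61.584051847457886
```

Emit:
servo_tool --series "1 0 0 -0.0015 0 0 4;1 0 0 -0.0015 0 0 8;1 0 0 -0.0015 0 0 8"

```text
time_s: 30.55
eef_pos: [0.6488, -0.0012, 0.111]
eef_rot: [-0.0, 0.948, 0.318, -0.001]
wrist_force: [-9.1, -0.1, 11.0]
opening: 0.329
grasp_force: 60.9
```

```bash
python3 s.py
```

```text
[ 0.64882081 -0.0011873   0.11096277] [-9.11350243 -0.14024985 11.0257438 ] [0.03401893 1.64003233 0.15203862] 37.102972499747665 0.739348297709351 60.90995907783508
```

Emit:
servo_tool --series "1 0 0 0 0 0 4;1 0 0 0 0 0 8;1 0 0 0 0 0 8"

```text
time_s: 30.8
eef_pos: [0.6487, -0.001, 0.111]
eef_rot: [-0.0, 0.968, 0.251, -0.001]
wrist_force: [-11.2, 0.8, 11.8]
opening: 0.332
grasp_force: 61.0
```

```bash
python3 s.py
```

```text
[ 0.64870274 -0.00096668  0.11097695] [-11.20276463   0.75980672  11.77393413] [0.10651351 1.71809328 0.09751592] 29.108485123057623 0.8789757806444588 60.95637559890747
```

```bash
python3 - <<'E'
from h import *
im,X,c,o=cloud('wrist');h=held(X,o);print(h)
ctr=o['eef_pos']+rot(o['eef_rot'])@np.array([0.0005,0,h[0]])
print('held sq',sq(c,o,ctr,ctr[2]),sq(c,o,ctr,ctr[2],4,3,6.5))
E
```

```text
(np.float64(-0.006176266262787352), array([-0.01266316, -0.0134257 , -0.00860512]), array([ 0.01728023,  0.01346232, -0.00368046]))
held sq (np.float32(-20.59845), np.float32(0.43951675)) (np.float32(-20.342339), np.float32(0.44278464))
```

Readings are ambiguous, so I'm lifting off to re-measure the nut's yaw and the third socket's yaw.

Emit:
servo_tool --series "1 0 0 -0.02 0 0 0;1 0 0 -0.06 0 0 0;1 0 0 -0.1 0 0 -7;1 0 0 -0.103 0 0 -14;1 0 0 -0.103 0 0 -21;1 0 0 -0.103 0 0 -28;1 0 0 -0.103 0 0 -35;1 0 0 -0.103 0 0 -42;1 0 0 -0.103 0 0 -49;1 0 0 -0.103 0 0 -56;1 0 0 -0.103 0 0 -61;1 0 0 -0.103 0 0 -61"

```text
time_s: 31.85
eef_pos: [0.65, -0.0012, 0.2126]
eef_rot: [0.0, 0.704, 0.71, 0.0]
wrist_force: [0.1, -0.1, -1.9]
opening: 0.325
grasp_force: 67.2
```

```bash
cat >> n.py <<'E'
try:
    s=sock(X,.458,.162); print(s,sq(c,o,s[1],.042))
except Exception as e: print(e)
# template: hex support profile of nut: edge strength along 6-fold lines per yaw
r=rect(c,o,(.6505,-.0008),.0925,half=.018,n=400)
np.save('nut_%.1f.npy'%o['time_s'],r)
g=cv2.GaussianBlur(cv2.cvtColor(r,cv2.COLOR_BGR2GRAY).astype(np.float32),(0,0),3)
gx=cv2.Sobel(g,cv2.CV_32F,1,0);gy=-cv2.Sobel(g,cv2.CV_32F,0,1)
best=[]
for ap in (8.3,9.0):
  for dx in np.arange(-1,1.1,.5):
   for dy in np.arange(-1.5,1.1,.5):
    for y in range(0,60,2):
      s=0
      for k in range(6):
        a=np.radians(y+60*k); n_=np.array([np.cos(a),np.sin(a)]); t_=np.array([-n_[1],n_[0]])
        p=np.array([dx,dy])+ap*n_+np.linspace(-4,4,17)[:,None]*t_
        u=(p[:,0]/.036*399/1000+200).astype(int); v=(200-p[:,1]/.036*399/1000).astype(int)
        s+=abs((gx[v,u]*n_[0]+gy[v,u]*n_[1]).mean())
      best.append((s,ap,dx,dy,y))
best.sort(reverse=True); print([(round(float(b[0])),)+tuple(map(float,b[1:])) for b in best[:6]])
E
python3 n.py
```

```text
[ 0.64998456 -0.00115573  0.2126093 ] 0.32472893927667423 [1.05372188e-04 7.04370788e-01 7.09832178e-01 2.48055580e-04]
(np.float64(-0.005977618671507244), array([-0.0141849 , -0.01348879, -0.0083637 ]), array([ 0.01573263,  0.01349322, -0.00349395])) [ 7.73863265e-04  2.21527022e-06 -5.92882962e-03]
nut 323 [ 6.50628824e-01 -5.42582034e-04  9.34879817e-02]
nut normals (np.float32(-22.101824), np.float32(0.3087527))
nut normals (np.float32(-18.855152), np.float32(0.21880467))
nut normals (np.float32(-18.388748), np.float32(0.35795373))
held sq (np.float32(41.36586), np.float32(0.412558))
(612, array([0.45921582, 0.15815336, 0.04111299]), array([0.0316097 , 0.02294385, 0.00622408])) (np.float32(9.452269), np.float32(0.26748163))
[(93, 9.0, -1.0, 0.0, 38.0), (93, 9.0, -1.0, 0.0, 40.0), (93, 8.3, 0.5, -0.5, 42.0), (92, 9.0, -1.0, 0.5, 38.0), (92, 9.0, -1.0, 0.5, 36.0), (92, 9.0, -1.0, 0.0, 42.0)]
```

Neither socket slipped in the grip. Decisive test: at psi = 90 this socket's hex is about 30° off the nut, so a 19.5 bore must block and a 22.5 must enter.

Emit:
servo_tool --series "1 0 0 0.03 0 0 0;1 0 0 0.06 0 0 0;1 0 0 0.08 0 0 0;1 0 -0.0005 0.086 0 0 0;1 0 -0.001 0.09 0 0 0;1 0 -0.001 0.092 0 0 0;1 0 -0.0015 0.094 0 0 0;1 0 -0.0015 0.095 0 0 0;1 0 -0.0015 0.095 0 0 0"

```text
time_s: 32.65
eef_pos: [0.6498, -0.0018, 0.1198]
eef_rot: [0.002, 0.706, 0.708, 0.001]
wrist_force: [-0.5, -0.8, 4.9]
opening: 0.328
grasp_force: 68.0
```

```bash
python3 s.py; python3 - <<'E'
from h import *
def fit(r,scale):
  n=r.shape[0]; g=cv2.GaussianBlur(cv2.cvtColor(r,cv2.COLOR_BGR2GRAY).astype(np.float32),(0,0),3)
  gx=cv2.Sobel(g,cv2.CV_32F,1,0);gy=-cv2.Sobel(g,cv2.CV_32F,0,1)
  yy,xx=np.mgrid[:n,:n]
  out=[]
  for lo,hi in((7,8.5),(8.5,9.6),(9.6,11)):
    d=np.hypot(xx-200,yy-200)*scale; m=(d>lo)&(d<hi); w=np.hypot(gx,gy)[m]
    z=(w*np.exp(6j*np.arctan2(gy,gx)[m])).sum()/w.sum(); out.append((round(float(np.degrees(np.angle(z))/6),1),round(float(abs(z)),2)))
  return out
for f in('r2','r3'): print(f,fit(cv2.imread(f'pics/{f}.png')[:400,:400].copy(),36/399))
import glob
for f in glob.glob('nut_*.npy'): print(f,fit(np.load(f),36/399))
E
```

```text
[ 0.64984625 -0.00182133  0.11983409] [-0.51804064 -0.79116052  4.89831491] [-0.19225854 -0.14224826 -0.0005214 ] 90.17261024967544 -0.1878787562771976 67.96916127204895
r2 [(14.3, 0.31), (17.7, 0.16), (16.3, 0.16)]
r3 [(14.2, 0.32), (13.8, 0.22), (14.3, 0.18)]
nut_31.9.npy [(-20.9, 0.29), (-18.6, 0.2), (-17.8, 0.27)]
```

Emit:
servo_tool --series "1 0 -0.0005 0.002 0 0 0;1 0 -0.001 0.004 0 0 0;1 0 -0.001 0.004 0 0 0;1 0 -0.001 0.004 0 0 0"

```text
time_s: 32.98
eef_pos: [0.6498, -0.0019, 0.1175]
eef_rot: [0.003, 0.706, 0.708, 0.002]
wrist_force: [-1.9, 0.3, 12.2]
opening: 0.329
grasp_force: 68.8
```

```bash
python3 - <<'E'
from h import *
exec(open('s.py').read())
im,X,c,o=cloud('wrist');h=held(X,o);print(h)
ctr=o['eef_pos']+rot(o['eef_rot'])@np.array([0.0005,0,h[0]]);print('sq',sq(c,o,ctr,ctr[2]))
E
```

```text
[ 0.64976737 -0.00188811  0.11754483] [-1.92534343  0.29751606 12.19403585] [-0.07456764  0.18586258  0.04786054] 90.17775489866423 -0.1882287996297949 68.75028491020203
(np.float64(-0.006105361382066941), array([-0.0142695 , -0.0134685 , -0.00850191]), array([ 0.01577977,  0.0134873 , -0.00361379]))
sq (np.float32(41.34956), np.float32(0.46257153))
```

Emit:
servo_tool --series "1 0 0 0 0 0 6;1 0 0 0 0 0 12;1 0 0 0 0 0 12"

```text
time_s: 33.28
eef_pos: [0.6494, -0.0019, 0.1166]
eef_rot: [0.002, 0.778, 0.628, 0.002]
wrist_force: [0.7, -0.9, 7.0]
opening: 0.331
grasp_force: 68.1
```

```bash
python3 s.py
```

```text
[ 0.64935692 -0.0018624   0.11661907] [ 0.67125677 -0.86215915  7.04702836] [-0.08522155 -0.12620536 -0.16642958] 77.84657326729278 0.026915715678369766 68.07204008102417
```

Emit:
servo_tool --series "1 0 0 0 0 0 6;1 0 0 0 0 0 12;1 0 0 0 0 0 12"

```text
time_s: 33.53
eef_pos: [0.6486, -0.0017, 0.115]
eef_rot: [0.001, 0.839, 0.544, 0.001]
wrist_force: [3.2, -0.9, 1.1]
opening: 0.328
grasp_force: 67.4
```

```bash
python3 s.py
```

```text
[ 0.64858912 -0.001739    0.11501347] [ 3.24645607 -0.90967156  1.0530517 ] [-0.21173314 -0.56731335 -0.05849329] 65.97043939053412 0.2341380056418313 67.40530371665955
```

Emit:
servo_tool --series "1 0 0 0 0 0 5;1 0 0 0 0 0 9;1 0 0 0 0 0 9"

```text
time_s: 33.78
eef_pos: [0.648, -0.0013, 0.1143]
eef_rot: [0.0, 0.878, 0.479, 0.001]
wrist_force: [3.0, -0.5, -0.6]
opening: 0.324
grasp_force: 67.4
```

```bash
python3 s.py
```

```text
[ 0.64803549 -0.00131469  0.11429656] [ 3.03013606 -0.48597826 -0.60190027] [-0.06555227 -0.49418184  0.0711776 ] 57.242557420528165 0.3865541114310307 67.3548424243927
```

It pressed in tight while misaligned and freed as it came into alignment (self-aligning torque). So the right-hand socket is the 19.5 mm fitting one. Going home centred, then tightening in fine steps.

Emit:
servo_tool --series "1 0.0004 0.001 0.003 0 0 0;1 0.0004 0.001 0.0045 0 0 0;1 0.0004 0.001 0.005 0 0 0"

```text
time_s: 34.03
eef_pos: [0.6487, -0.0014, 0.1109]
eef_rot: [0.0, 0.877, 0.481, 0.0]
wrist_force: [-5.2, -0.1, 15.4]
opening: 0.331
grasp_force: 68.8
```

```bash
python3 s.py
```

```text
[ 0.64871636 -0.00143478  0.11085141] [-5.24878439 -0.09636733 15.44572758] [0.23317485 1.00412604 0.03228953] 57.462200342761875 0.3830222120486947 68.84026408195496
```

Emit:
servo_tool --series "1 0 0 0 0 0 3;1 0 0 0 0 0 6;1 0 0 0 0 0 9"

```text
time_s: 34.28
eef_pos: [0.6489, -0.0016, 0.1109]
eef_rot: [0.0, 0.912, 0.409, 0.0]
wrist_force: [-3.8, 1.0, 11.9]
opening: 0.33
grasp_force: 68.5
```

```bash
python3 s.py
```

```text
[ 0.64891352 -0.00157584  0.11090304] [-3.83300801  1.04834339 11.92575038] [0.05558791 0.65859097 0.1462331 ] 48.32711557847755 0.5425153238706273 68.50179076194763
```

Emit:
servo_tool --series "1 0 0 0 0 0 3"

```text
time_s: 34.37
eef_pos: [0.6487, -0.0015, 0.1109]
eef_rot: [0.0, 0.923, 0.385, 0.0]
wrist_force: [-4.2, 0.8, 14.7]
opening: 0.332
grasp_force: 68.6
```

```bash
python3 s.py
```

```text
[ 0.64873082 -0.0015155   0.11094176] [-4.22790882  0.77851088 14.71356221] [0.21158888 0.74576518 0.16651387] 45.333514425436945 0.5948281030929332 68.57384204864502
```

Emit:
servo_tool --series "1 0 0 0 0 0 3"

```text
time_s: 34.45
eef_pos: [0.6486, -0.0014, 0.1109]
eef_rot: [0.0, 0.933, 0.361, 0.0]
wrist_force: [-4.5, 1.7, 13.6]
opening: 0.329
grasp_force: 68.6
```

```bash
python3 s.py
```

```text
[ 0.64861176 -0.00143154  0.11091628] [-4.52234562  1.70661708 13.61853093] [0.19864964 0.82360156 0.29740095] 42.34280808017377 0.6470325926113439 68.61829161643982
```

Torque is rising now. Continuing in small steps.

Emit:
servo_tool --series "1 0 0 0 0 0 3"

```text
time_s: 34.53
eef_pos: [0.6485, -0.0013, 0.1109]
eef_rot: [0.0, 0.942, 0.337, 0.0]
wrist_force: [-5.5, 1.1, 13.7]
opening: 0.331
grasp_force: 68.7
```

```bash
python3 s.py
```

```text
[ 0.64852129 -0.00134206  0.1108915 ] [-5.47766663  1.13675973 13.69753939] [0.24145    0.85781413 0.35962451] 39.361245467076216 0.6992086459430358 68.65509152412415
```

Emit:
servo_tool --series "1 0 0 0 0 0 3"

```text
time_s: 34.62
eef_pos: [0.6485, -0.0013, 0.1109]
eef_rot: [0.0, 0.95, 0.312, 0.0]
wrist_force: [-5.4, 0.9, 13.9]
opening: 0.334
grasp_force: 68.7
```

```bash
python3 s.py
```

```text
[ 0.64848859 -0.00127992  0.11089791] [-5.40123614  0.89281414 13.8693132 ] [0.26996859 0.85044364 0.48212699] 36.37361947172937 0.7514055557590653 68.6665391921997
```

Emit:
servo_tool --series "1 0 0 0 0 0 0;1 0 0 0 0 0 0"

```text
time_s: 34.78
eef_pos: [0.6485, -0.0013, 0.1109]
eef_rot: [0.0, 0.95, 0.313, 0.0]
wrist_force: [-5.8, 0.7, 13.0]
opening: 0.326
grasp_force: 68.6
```

```bash
python3 s.py;python3 - <<'E'
from h import *
im,X,c,o=cloud('wrist');h=held(X,o)
ctr=o['eef_pos']+rot(o['eef_rot'])@np.array([0.0005,0,h[0]]);print('sq',sq(c,o,ctr,ctr[2]))
E
```

```text
[ 0.64847924 -0.00127251  0.1108942 ] [-5.76646367  0.73381407 13.00361955] [0.20230222 0.85343019 0.12551535] 36.47303578661503 0.7495505536828122 68.63621950149536
sq (np.float32(-10.952335), np.float32(0.5006911))
```

Emit:
servo_tool --series "1 0 0 0 0 0 3;1 0 0 0 0 0 3"

```text
time_s: 35.0
eef_pos: [0.6484, -0.0012, 0.1109]
eef_rot: [-0.0, 0.958, 0.287, 0.0]
wrist_force: [-4.8, 1.8, 13.6]
opening: 0.33
grasp_force: 68.7
```

```bash
cat > t.py <<'E'
from h import *
exec(open('s.py').read())
im,X,c,o=cloud('wrist');h=held(X,o)
ctr=o['eef_pos']+rot(o['eef_rot'])@np.array([0.0005,0,h[0]]);a=sq(c,o,ctr,ctr[2])[0];p=np.degrees(2*np.arctan2(o['eef_rot'][2],o['eef_rot'][1]))
print('sq',a,'sq-psi mod 90',(a-p)%90,'top',h[0],'torque',o['torque'][2], ctrl.get_obs()['torque'][2])
E
python3 t.py
```

```text
[ 0.64842715 -0.00121941  0.11090709] [-4.79552713  1.83937355 13.6450357 ] [0.30930095 0.90835566 0.11992411] 33.34450812607352 0.8041759619348026 68.65448713302612
sq -15.548568 sq-psi mod 90 41.10692410201486 top -0.006150021843790586 torque 0.11992410764121897 0.06644117885030633
```

Emit:
servo_tool --series "1 0 0 0 0 0 3;1 0 0 0 0 0 6"

```text
time_s: 35.22
eef_pos: [0.6484, -0.001, 0.1109]
eef_rot: [-0.0, 0.972, 0.237, 0.0]
wrist_force: [-4.9, 2.6, 13.9]
opening: 0.33
grasp_force: 68.7
```

```bash
python3 t.py
```

```text
[ 0.64838779 -0.00100657  0.11089605] [-4.89293109  2.59851471 13.94386424] [0.38988225 0.8782847  0.3652953 ] 27.36518915059221 0.9086439491533201 68.67581248283386
sq -21.391512 sq-psi mod 90 41.24329893229353 top -0.0061599161639091585 torque 0.36529529606999034 -0.007763942313617104
```

Emit:
servo_tool --series "1 0 0 0 0 0 3;1 0 0 0 0 0 6"

```text
time_s: 35.43
eef_pos: [0.6483, -0.0008, 0.1109]
eef_rot: [-0.0, 0.983, 0.185, 0.0]
wrist_force: [-6.2, 4.3, 15.1]
opening: 0.333
grasp_force: 68.7
```

```bash
python3 t.py
```

```text
[ 0.64832973 -0.0008252   0.11091387] [-6.15055548  4.2626987  15.14280357] [0.58530748 0.98232761 0.02411342] 21.350903295222977 1.0135647836628272 68.72638821601868
sq -27.779968 sq-psi mod 90 40.86912844305827 top -0.006157545983756171 torque 0.02411341961131487 -0.09509192957403088
```

Emit:
servo_tool --series "1 0 0 0 0 0 3;1 0 0 0 0 0 6"

```text
time_s: 35.65
eef_pos: [0.6482, -0.0007, 0.1109]
eef_rot: [-0.0, 0.991, 0.134, -0.0]
wrist_force: [-6.6, 3.9, 15.2]
opening: 0.333
grasp_force: 68.8
```

```bash
python3 t.py
```

```text
[ 0.64824045 -0.00069152  0.11090856] [-6.5610237   3.89596231 15.17927726] [0.60393697 0.9641896  0.09885877] 15.35082067347831 1.1182871460566741 68.75933289527893
sq -33.369583 sq-psi mod 90 41.27959619663888 top -0.006151445536505429 torque 0.09885877328129551 -0.04606646890470527
```

Emit:
servo_tool --series "1 0 0 0 0 0 3;1 0 0 0 0 0 6"

```text
time_s: 35.87
eef_pos: [0.6483, -0.0006, 0.1109]
eef_rot: [-0.001, 0.997, 0.081, -0.0]
wrist_force: [-5.1, 4.7, 15.4]
opening: 0.328
grasp_force: 68.7
```

```bash
python3 t.py
```

```text
[ 6.48255764e-01 -6.15757353e-04  1.10914330e-01] [-5.12081862  4.70979578 15.43160544] [0.59764438 0.96198479 0.10847528] 9.34949443756369 1.223072729067658 68.7296712398529
sq -39.25061 sq-psi mod 90 41.39989521087381 top -0.006165946655840582 torque 0.10847528203914 -0.027307163118244084
```

Emit:
servo_tool --series "1 0.001 0 -0.001 0 0 5;1 0.001 0 -0.001 0 0 10;1 0.001 0 -0.001 0 0 15;1 0.001 0 -0.001 0 0 18"

```text
time_s: 36.25
eef_pos: [0.6485, -0.0004, 0.111]
eef_rot: [-0.001, 0.997, -0.076, -0.001]
wrist_force: [-7.6, 4.2, 12.0]
opening: 0.332
grasp_force: 68.5
```

```bash
python3 s.py
```

```text
[ 6.48467777e-01 -3.73249070e-04  1.10971999e-01] [-7.59204347  4.24917438 12.02069202] [0.64907872 1.08468028 0.14136317] -8.7631432463672 1.5397401508053112 68.49299669265747
```

Emit:
servo_tool --series "1 0 0 0 0 0 3"

```text
time_s: 36.33
eef_pos: [0.6484, -0.0002, 0.111]
eef_rot: [-0.001, 0.995, -0.102, -0.001]
wrist_force: [-7.6, 4.4, 13.2]
opening: 0.33
grasp_force: 68.4
```

```bash
python3 s.py
```

```text
[ 6.48386005e-01 -2.06395900e-04  1.10967619e-01] [-7.56074869  4.38059924 13.15253624] [0.7581997  1.10279558 0.12731319] -11.664854636768125 1.5903741964687725 68.44047904014587
```

Emit:
servo_tool --series "1 0 0 0 0 0 3"

```text
time_s: 36.42
eef_pos: [0.6483, 0.0, 0.111]
eef_rot: [-0.001, 0.992, -0.128, -0.001]
wrist_force: [-6.4, 5.4, 12.4]
opening: 0.33
grasp_force: 68.5
```

```bash
python3 s.py
```

```text
[6.48330770e-01 2.42879795e-05 1.10954202e-01] [-6.39485645  5.4109237  12.42442449] [0.86512894 1.07945291 0.1682902 ] -14.65071676328196 1.6425402692624396 68.50228428840637
```

Emit:
servo_tool --series "1 0 0 0 0 0 3"

```text
time_s: 36.5
eef_pos: [0.6483, 0.0002, 0.1109]
eef_rot: [-0.001, 0.988, -0.153, -0.001]
wrist_force: [-6.5, 5.6, 13.4]
opening: 0.331
grasp_force: 68.5
```

```bash
python3 t.py
```

```text
[6.48314255e-01 1.88290983e-04 1.10949527e-01] [-6.52949901  5.590391   13.39784461] [0.95469704 1.05247625 0.28191655] -17.638812145797164 1.6948082897973764 68.49630832672119
sq 23.367796 sq-psi mod 90 41.00660809001103 top -0.006123873104583602 torque 0.28191654923664544 0.13650972539580963
```

Lifting straight off to see what the nut did.

Emit:
servo_tool --series "1 0 0 -0.03 0 0 0;1 0 0 -0.065 0 0 0;1 0 0 -0.102 0 0 0;1 0 0 -0.102 0 0 0;1 0 0 -0.102 0 0 0;1 0 0 -0.102 0 0 0"

```text
time_s: 37.05
eef_pos: [0.6485, -0.0012, 0.2107]
eef_rot: [-0.0, 0.988, -0.153, -0.001]
wrist_force: [-0.4, -0.2, -2.4]
opening: 0.325
grasp_force: 67.5
```

```bash
python3 n.py
```

```text
[ 0.64845186 -0.00123805  0.21070436] 0.3248939964097589 [-3.62638946e-06  9.88173750e-01 -1.53334802e-01 -1.03884369e-03]
(np.float64(-0.006035365297893987), array([-0.01191374, -0.01337394, -0.00850126]), array([ 0.01847063,  0.01349435, -0.00355056])) [ 3.27844930e-03  6.02026523e-05 -6.02590894e-03]
nut 323 [ 0.6512899  -0.00174648  0.09350076]
nut normals (np.float32(-24.82373), np.float32(0.40877894))
nut normals (np.float32(-26.41178), np.float32(0.19224606))
nut normals (np.float32(-15.216572), np.float32(0.20115855))
held sq (np.float32(23.641438), np.float32(0.37577713))
(2, array([0.46724815, 0.17420328, 0.04153021]), array([0.00226454, 0.00122013, 0.00075461])) (np.float32(-33.88607), np.float32(0.6295427))
[(131, 9.0, 1.0, 1.0, 36.0), (130, 9.0, 1.0, 1.0, 34.0), (130, 9.0, 1.0, 1.0, 38.0), (129, 9.0, 1.0, 1.0, 40.0), (129, 9.0, 1.0, 1.0, 32.0), (126, 9.0, 1.0, 1.0, 30.0)]
```

The nut is still at about -22..-25°, consistent with being at its stop. To confirm, I'll back it off counter-clockwise with this socket and then retighten: only the fitting socket can do that.

Emit:
servo_tool --series "1 -0.0003 -0.0009 0.03 0 0 -6;1 -0.0003 -0.0009 0.06 0 0 -12;1 -0.0003 -0.0009 0.08 0 0 -12;1 -0.0003 -0.0009 0.086 0 0 -12;1 -0.0003 -0.0009 0.09 0 0 -12;1 -0.0003 -0.0009 0.094 0 0 -12;1 -0.0003 -0.0009 0.097 0 0 -12;1 -0.0003 -0.0009 0.1 0 0 -12;1 -0.0003 -0.0009 0.1025 0 0 -12;1 -0.0003 -0.0009 0.1025 0 0 -12"

```text
time_s: 37.93
eef_pos: [0.6489, -0.0001, 0.111]
eef_rot: [-0.0, 0.999, -0.05, -0.001]
wrist_force: [-7.2, 1.1, 8.3]
opening: 0.329
grasp_force: 68.7
```

```bash
python3 s.py
```

```text
[ 6.48874624e-01 -1.36330523e-04  1.11015494e-01] [-7.16234875  1.12570229  8.32342461] [ 0.2730642   1.23115737 -0.07108579] -5.722218459994429 1.4879687195715634 68.69329333305359
```

Emit:
servo_tool --series "1 0 0 0 0 0 -5;1 0 0 0 0 0 -10;1 0 0 0 0 0 -15;1 0 0 0 0 0 -20"

```text
time_s: 38.27
eef_pos: [0.6485, -0.0004, 0.111]
eef_rot: [0.0, 0.992, 0.126, -0.001]
wrist_force: [-8.3, -1.0, 9.6]
opening: 0.327
grasp_force: 68.5
```

```bash
python3 s.py
```

```text
[ 6.48500015e-01 -4.45635735e-04  1.11014849e-01] [-8.2584158  -1.03886497  9.56525907] [-0.00340523  1.53153266 -0.31832341] 14.503618902972923 1.1349350016608126 68.49701285362244
```

Emit:
servo_tool --series "1 0 0 0 0 0 -5;1 0 0 0 0 0 -10"

```text
time_s: 38.43
eef_pos: [0.6486, -0.0007, 0.111]
eef_rot: [0.0, 0.977, 0.212, -0.001]
wrist_force: [-8.6, -1.1, 9.0]
opening: 0.326
grasp_force: 68.5
```

```bash
python3 t.py
```

```text
[ 0.64857047 -0.00069873  0.11101083] [-8.64008213 -1.07229223  9.03762237] [-0.11914267  1.47525482 -0.28105205] 24.477125948657367 0.9606076668984471 68.4788990020752
sq -23.401455 sq-psi mod 90 42.121419125805524 top -0.006143616818842297 torque -0.2810520505970745 -0.2179956093895357
```

Emit:
servo_tool --series "1 0 0 -0.03 0 0 0;1 0 0 -0.065 0 0 0;1 0 0 -0.102 0 0 0;1 0 0 -0.102 0 0 0;1 0 0 -0.102 0 0 0;1 0 0 -0.102 0 0 0"

```text
time_s: 38.98
eef_pos: [0.6492, -0.0005, 0.2114]
eef_rot: [0.0, 0.978, 0.21, 0.0]
wrist_force: [-0.6, -0.9, -2.9]
opening: 0.328
grasp_force: 67.5
```

```bash
python3 n.py
```

```text
[ 6.49191355e-01 -4.70197371e-04  2.11379742e-01] 0.3276604112571165 [1.54614483e-04 9.77689327e-01 2.10055915e-01 2.62032240e-04]
(np.float64(-0.006042741009103995), array([-0.01239096, -0.01339653, -0.00845531]), array([ 0.01756801,  0.01348763, -0.00354656])) [ 2.58852367e-03  4.55482140e-05 -6.00093067e-03]
nut 323 [ 0.65140215 -0.00109266  0.0936117 ]
nut normals (np.float32(-16.086647), np.float32(0.45805234))
nut normals (np.float32(-18.661732), np.float32(0.3862193))
nut normals (np.float32(-12.069207), np.float32(0.19516614))
held sq (np.float32(-25.294247), np.float32(0.32707036))
(415, array([0.45988337, 0.16204802, 0.04107691]), array([0.03113657, 0.02995056, 0.00583863])) (np.float32(10.54987), np.float32(0.20188607))
[(103, 8.3, -0.5, 0.0, 46.0), (103, 8.3, -0.5, 0.0, 48.0), (102, 8.3, -0.5, 0.0, 50.0), (102, 8.3, -0.5, 0.0, 44.0), (100, 9.0, -1.0, -1.0, 44.0), (100, 8.3, -0.5, 0.0, 52.0)]
```

It held a steady -0.3 N m and backed the nut off by about 10°, so this is the fitting socket. Reseating aligned, then tightening slowly up to the stop.

Emit:
servo_tool --series "1 -0.0006 -0.0003 0.03 0 0 7;1 -0.0006 -0.0003 0.06 0 0 14;1 -0.0006 -0.0003 0.08 0 0 19;1 -0.0006 -0.0003 0.086 0 0 19;1 -0.0006 -0.0003 0.09 0 0 19;1 -0.0006 -0.0003 0.094 0 0 19;1 -0.0006 -0.0003 0.097 0 0 19;1 -0.0006 -0.0003 0.1 0 0 19;1 -0.0006 -0.0003 0.103 0 0 19;1 -0.0006 -0.0003 0.103 0 0 19"

```text
time_s: 39.87
eef_pos: [0.6488, -0.0003, 0.1109]
eef_rot: [0.0, 0.999, 0.046, 0.0]
wrist_force: [-7.2, 0.5, 11.8]
opening: 0.333
grasp_force: 68.9
```

```bash
python3 s.py
```

```text
[ 6.48842932e-01 -3.35126310e-04  1.10922790e-01] [-7.24275063  0.53584349 11.83578373] [0.10635163 1.18419212 0.04476287] 5.320353338015131 1.2950782729694552 68.9170789718628
```

Emit:
servo_tool --series "1 0 0 0 0 0 4;1 0 0 0 0 0 8"

```text
time_s: 40.03
eef_pos: [0.6485, -0.0002, 0.1109]
eef_rot: [0.0, 1.0, -0.025, -0.0]
wrist_force: [-9.0, 3.0, 13.8]
opening: 0.33
grasp_force: 68.8
```

```bash
python3 s.py
```

```text
[ 6.48484947e-01 -2.21864238e-04  1.10937285e-01] [-8.96238675  2.99764078 13.77354744] [0.3168783  1.47498505 0.20031366] -2.8438236553714122 1.437636143226725 68.75010967254639
```

Emit:
servo_tool --series "1 0 0 0 0 0 4"

```text
time_s: 40.12
eef_pos: [0.6484, -0.0, 0.1109]
eef_rot: [-0.0, 0.998, -0.06, -0.0]
wrist_force: [-9.4, 2.0, 13.4]
opening: 0.328
grasp_force: 68.8
```

```bash
python3 s.py
```

```text
[ 6.48370174e-01 -8.51994507e-06  1.10944392e-01] [-9.39953538  1.97260416 13.41207691] [0.33384364 1.46200276 0.28928669] -6.853269620864482 1.5077012850930451 68.83150219917297
```

Emit:
servo_tool --series "1 0 0 0 0 0 4"

```text
time_s: 40.2
eef_pos: [0.6483, 0.0001, 0.1109]
eef_rot: [-0.0, 0.996, -0.094, -0.0]
wrist_force: [-8.8, 2.6, 13.4]
opening: 0.331
grasp_force: 68.8
```

```bash
python3 s.py
```

```text
[6.48329357e-01 1.19813124e-04 1.10924704e-01] [-8.80335334  2.61845601 13.40593753] [0.39971779 1.47255383 0.32839563] -10.837726581837723 1.5773560495998002 68.8198971748352
```

Emit:
servo_tool --series "1 0 0 0 0 0 3.5"

```text
time_s: 40.28
eef_pos: [0.6484, 0.0002, 0.1109]
eef_rot: [-0.0, 0.992, -0.125, -0.0]
wrist_force: [-8.5, 2.0, 13.2]
opening: 0.326
grasp_force: 68.8
```

```bash
python3 s.py
```

```text
[6.48356868e-01 2.12183727e-04 1.10941569e-01] [-8.50452311  1.95404206 13.1502144 ] [0.43617431 1.44319784 0.31274536] -14.33345430689236 1.638443361491259 68.82088780403137
```

Emit:
servo_tool --series "1 0 0 0 0 0 3.5"

```text
time_s: 40.37
eef_pos: [0.6484, 0.0003, 0.111]
eef_rot: [-0.0, 0.988, -0.155, -0.0]
wrist_force: [-9.1, 3.1, 13.1]
opening: 0.329
grasp_force: 68.8
```

```bash
python3 s.py
```

```text
[6.48391340e-01 3.00707903e-04 1.10974434e-01] [-9.07216195  3.09653753 13.07401842] [0.46038448 1.404837   0.23169263] -17.808147135094487 1.6990959385868616 68.82123470306396
```

Emit:
servo_tool --series "1 0 0 0 0 0 3.5"

```text
time_s: 40.45
eef_pos: [0.6484, 0.0004, 0.111]
eef_rot: [-0.0, 0.983, -0.185, -0.0]
wrist_force: [-8.6, 3.1, 12.3]
opening: 0.33
grasp_force: 68.8
```

```bash
python3 s.py
```

```text
[6.48399380e-01 4.13528507e-04 1.10964637e-01] [-8.59911978  3.09452066 12.33738622] [0.48874993 1.36852798 0.30466764] -21.30284013604171 1.7601275332756956 68.81592392921448
```

Torque is steady at about 0.3 N m, so the nut is running. Continuing.

Emit:
servo_tool --series "1 0 0 0 0 0 3.5"

```text
time_s: 40.53
eef_pos: [0.6484, 0.0005, 0.111]
eef_rot: [-0.0, 0.977, -0.215, -0.0]
wrist_force: [-8.1, 3.5, 12.2]
opening: 0.329
grasp_force: 68.8
```

```bash
python3 s.py
```

```text
[6.48433226e-01 4.92650559e-04 1.10972506e-01] [-8.11748874  3.50974803 12.2378489 ] [0.56406841 1.34970393 0.02565864] -24.8012073699713 1.8212001158749833 68.76787304878235
```

Emit:
servo_tool --series "1 0 0 0 0 0 3.5"

```text
time_s: 40.62
eef_pos: [0.6485, 0.0006, 0.1109]
eef_rot: [-0.0, 0.97, -0.245, -0.0]
wrist_force: [-7.7, 4.9, 14.6]
opening: 0.33
grasp_force: 68.9
```

```bash
python3 s.py
```

```text
[6.48454992e-01 6.03318532e-04 1.10949191e-01] [-7.69178537  4.9174378  14.6378786 ] [ 0.75186771  1.37079419 -0.21942375] -28.311341888189407 1.8824279024308022 68.91552329063416
```

Emit:
servo_tool --series "1 0 0 0 0 0 3.5"

```text
time_s: 40.7
eef_pos: [0.6485, 0.0007, 0.111]
eef_rot: [-0.0, 0.962, -0.274, -0.0]
wrist_force: [-7.9, 5.3, 12.6]
opening: 0.333
grasp_force: 68.7
```

```bash
python3 t.py
```

```text
[0.64846879 0.00072746 0.11097464] [-7.92555258  5.27564036 12.61167987] [0.65823546 1.3719635  0.39520177] -31.822225125558756 1.9437033282264597 68.74941229820251
sq 5.5535173 sq-psi mod 90 37.37574246717253 top -0.00610459874987817 torque 0.39520176979730764 0.08322435330457909
```

Emit:
servo_tool --series "1 0 0 0 0 0 0"

```text
time_s: 40.83
eef_pos: [0.6485, 0.0007, 0.111]
eef_rot: [-0.0, 0.962, -0.273, -0.0]
wrist_force: [-8.1, 4.6, 12.7]
opening: 0.33
grasp_force: 68.8
```

```bash
python3 t.py
```

```text
[0.64847429 0.0007207  0.11096462] [-8.06632012  4.58339078 12.73662335] [0.60803165 1.33873078 0.00682501] -31.70391182419613 1.9416226585708525 68.79347205162048
sq 5.7433033 sq-psi mod 90 37.44721512314632 top -0.0061143809524020435 torque 0.006825013505991325 0.008574819360983482
```

Emit:
servo_tool --series "1 0 0 0 0 0 3.5"

```text
time_s: 40.97
eef_pos: [0.6485, 0.0007, 0.1109]
eef_rot: [-0.001, 0.953, -0.302, -0.0]
wrist_force: [-8.0, 4.6, 11.5]
opening: 0.332
grasp_force: 68.7
```

```bash
python3 t.py
```

```text
[0.64854825 0.00073375 0.1109395 ] [-8.02550945  4.63520743 11.52560032] [0.72105485 1.20382516 0.32163217] -35.132446544168374 2.0015091537580565 68.74573588371277
sq 2.11744 sq-psi mod 90 37.24988652944364 top -0.0060986941164565545 torque 0.3216321655117573 -0.17360384299469045
```

Emit:
servo_tool --series "1 0 0 0 0 0 3.5"

```text
time_s: 41.1
eef_pos: [0.6486, 0.0008, 0.1109]
eef_rot: [-0.001, 0.944, -0.331, -0.0]
wrist_force: [-7.0, 5.0, 12.8]
opening: 0.327
grasp_force: 68.8
```

```bash
python3 t.py
```

```text
[0.64859264 0.00077461 0.1109328 ] [-6.95841545  4.995439   12.77983347] [0.74845568 1.27499257 0.12563622] -38.69639786681579 2.0635582319493286 68.75409007072449
sq -1.8802283 sq-psi mod 90 36.816169585794675 top -0.0060718127743815955 torque 0.1256362249765241 -0.12865878039457856
```

The stop was reached around psi = -23, and the socket has since been forced past it. I'll lift, come back to alignment, check the nut, and reseat; then stop turning just as the stop is felt.

Emit:
servo_tool --series "1 0 0 -0.03 0 0 0;1 0 0 -0.065 0 0 0;1 0 0 -0.1 0 0 -7;1 0 0 -0.1 0 0 -14;1 0 0 -0.1 0 0 -21;1 0 0 -0.1 0 0 -28;1 0 0 -0.1 0 0 -35;1 0 0 -0.1 0 0 -35;1 0 0 -0.1 0 0 -35;1 0 0 -0.1 0 0 -35"

```text
time_s: 41.98
eef_pos: [0.6486, -0.0004, 0.2085]
eef_rot: [0.0, 0.999, -0.034, 0.0]
wrist_force: [-0.9, 0.6, -0.7]
opening: 0.331
grasp_force: 68.1
```

```bash
python3 n.py; python3 t.py
```

```text
[ 6.48640114e-01 -3.89507400e-04  2.08506992e-01] 0.3312536744053927 [ 2.61074906e-05  9.99411554e-01 -3.43005389e-02  1.32391457e-04]
(np.float64(-0.005743214191603311), array([-0.01244576, -0.01340707, -0.00813777]), array([ 0.0180697 ,  0.01349263, -0.00326619])) [ 2.81196604e-03  4.27783928e-05 -5.70198167e-03]
nut 335 [ 0.65156196 -0.00151827  0.093459  ]
nut normals (np.float32(-24.427467), np.float32(0.4538794))
nut normals (np.float32(-27.69091), np.float32(0.31748593))
nut normals (np.float32(-21.889315), np.float32(0.16444227))
held sq (np.float32(37.46507), np.float32(0.42606068))
(30, array([0.4687889 , 0.16855902, 0.04109931]), array([0.01025108, 0.01565242, 0.00595461])) (np.float32(-35.902397), np.float32(0.7124116))
[(116, 9.0, -1.0, 1.0, 40.0), (115, 9.0, -1.0, 0.5, 44.0), (115, 9.0, -1.0, 1.0, 42.0), (114, 9.0, -1.0, 0.5, 42.0), (114, 9.0, -1.0, 1.0, 38.0), (113, 9.0, -1.0, 1.0, 44.0)]
[ 6.48631209e-01 -3.85957110e-04  2.08437229e-01] [ 0.17167714  0.11640935 -1.42790281] [-0.02788446 -0.04157443 -0.04747539] -3.8988411402694263 1.4555779634235235 68.05365213076584
sq 37.20616 sq-psi mod 90 41.10500263929286 top -0.0057577414663482224 torque -0.04747538668829689 0.0231253881042165
```

The nut is back at the same -25° end yaw as before, so the stop is reproducible. Final seating, then a gentle clockwise load.

Emit:
servo_tool --series "1 0 -0.0004 0.03 0 0 0;1 0 -0.0004 0.06 0 0 0;1 0 -0.0004 0.08 0 0 0;1 0 -0.0004 0.085 0 0 0;1 0 -0.0004 0.089 0 0 0;1 0 -0.0004 0.092 0 0 0;1 0 -0.0004 0.095 0 0 0;1 0 -0.0004 0.098 0 0 0;1 0 -0.0004 0.1 0 0 0;1 0 -0.0004 0.1 0 0 0"

```text
time_s: 42.92
eef_pos: [0.649, -0.0002, 0.1113]
eef_rot: [0.0, 0.999, -0.033, 0.0]
wrist_force: [-9.6, -1.6, 12.7]
opening: 0.328
grasp_force: 69.5
```

```bash
python3 s.py
```

```text
[ 6.49029215e-01 -2.29093949e-04  1.11339494e-01] [-9.55329683 -1.63660134 12.67659932] [-0.32236914  1.63761725 -0.06413172] -3.730856946002828 1.4536905562225837 69.46015328750946
```

Emit:
servo_tool --series "1 0 0 0 0 0 4;1 0 0 0 0 0 8;1 0 0 0 0 0 11"

```text
time_s: 43.17
eef_pos: [0.6485, -0.0002, 0.1113]
eef_rot: [0.0, 0.992, -0.13, -0.0]
wrist_force: [-12.6, -1.0, 15.2]
opening: 0.332
grasp_force: 69.4
```

```bash
python3 s.py
```

```text
[ 6.48465770e-01 -1.98850450e-04  1.11347769e-01] [-12.61735505  -1.00356745  15.16568358] [-0.23200654  2.03732366  0.24626381] -14.903053129398693 1.6488368038174754 69.39808366354555
```

Emit:
servo_tool --series "1 0 0 0 0 0 3"

```text
time_s: 43.25
eef_pos: [0.6484, -0.0, 0.1113]
eef_rot: [0.0, 0.988, -0.155, -0.0]
wrist_force: [-12.5, 0.2, 15.9]
opening: 0.328
grasp_force: 69.5
```

```bash
python3 s.py
```

```text
[ 6.48384147e-01 -3.19901269e-05  1.11349102e-01] [-12.52412084   0.16576339  15.9222814 ] [-0.18384945  2.08607923  0.28862335] -17.847644067923447 1.7003065093314196 69.47749048063997
```

Emit:
servo_tool --series "1 0 0 0 0 0 3"

```text
time_s: 43.33
eef_pos: [0.6484, 0.0, 0.1114]
eef_rot: [0.0, 0.984, -0.181, -0.0]
wrist_force: [-13.4, 0.4, 15.2]
opening: 0.324
grasp_force: 69.4
```

```bash
python3 s.py
```

```text
[6.48373727e-01 3.77008827e-05 1.11371999e-01] [-13.38469587   0.44906906  15.23205094] [-0.14378802  2.05502997  0.23976997] -20.83734647016673 1.7525077665183675 69.39769146905746
```

Emit:
servo_tool --series "1 0 0 0 0 0 1.5"

```text
time_s: 43.42
eef_pos: [0.6484, 0.0001, 0.1114]
eef_rot: [0.0, 0.981, -0.194, -0.0]
wrist_force: [-11.5, 0.3, 15.0]
opening: 0.331
grasp_force: 69.4
```

```bash
python3 s.py
```

```text
[6.48364131e-01 1.21449323e-04 1.11398071e-01] [-11.54749947   0.25187593  14.95194766] [-0.1400736   2.09351141  0.45278174] -22.329256299960473 1.7786525787950453 69.39624324557371
```

Emit:
servo_tool --series "1 0 0 0 0 0 1.5"

```text
time_s: 43.5
eef_pos: [0.6483, 0.0001, 0.1114]
eef_rot: [0.0, 0.979, -0.206, -0.0]
wrist_force: [-12.0, 1.0, 15.5]
opening: 0.335
grasp_force: 69.4
```

```bash
python3 s.py
```

```text
[6.48346977e-01 1.42133165e-04 1.11350384e-01] [-12.01170225   0.98269458  15.46632914] [-0.10084642  2.07926487  0.39680309] -23.757579123891027 1.803627181299499 69.3758806202095
```

Emit:
servo_tool --series "1 0 0 0 0 0 1.5"

```text
time_s: 43.58
eef_pos: [0.6484, 0.0002, 0.1114]
eef_rot: [0.0, 0.976, -0.219, -0.0]
wrist_force: [-11.5, 0.3, 14.1]
opening: 0.332
grasp_force: 69.4
```

```bash
python3 t.py
```

```text
[6.48368596e-01 1.84055536e-04 1.11368046e-01] [-11.50918085   0.31900115  14.08474181] [-0.11795636  2.00678146  0.33903747] -25.245979467718968 1.8296157888826217 69.35412711231038
sq 15.7296295 sq-psi mod 90 40.97560898432053 top -0.00576972695991569 torque 0.33903746636928284 0.23037896836326888
```

The stop is felt: torque rose to 0.45 and is held, with the socket home and no slip. Holding briefly, then handing in.

Emit:
servo_tool --series "1 0 0 0 0 0 0.5;1 0 0 0 0 0 0.5;1 0 0 0 0 0 0.5;1 0 0 0 0 0 0.5;1 0 0 0 0 0 0.5;1 0 0 0 0 0 0.5"

```text
time_s: 44.13
eef_pos: [0.6484, 0.0002, 0.1114]
eef_rot: [0.0, 0.975, -0.222, -0.0]
wrist_force: [-11.3, 0.5, 14.9]
opening: 0.331
grasp_force: 69.3
```

```bash
python3 t.py; python3 - <<'E'
from h import *
im,X,c,o=cloud('scene')
for p in((.466,.064),(.462,.165)): print(sock(X,*p))
E
```

```text
[6.48383891e-01 2.01774149e-04 1.11360208e-01] [-11.31747448   0.48787039  14.91766477] [-0.14856425  2.07156397  0.30620991] -25.676983606597503 1.837134709792482 69.34882199799176
sq 15.992732 sq-psi mod 90 41.66971565463217 top -0.0058058209632375225 torque 0.30620991182316265 0.38201183791197124
(61, array([0.4649875 , 0.06250269, 0.04211606]), array([0.02799988, 0.02867928, 0.00758247]))
(73, array([0.45940142, 0.16343379, 0.04178108]), array([0.02820992, 0.02786501, 0.00740231]))
```

Emit:
servo_tool --series "1 0 0 0 0 0 1;1 0 0 0 0 0 2;1 0 0 0 0 0 2;1 0 0 0 0 0 2"

```text
time_s: 44.57
eef_pos: [0.6484, 0.0003, 0.1114]
eef_rot: [0.0, 0.971, -0.239, -0.0]
wrist_force: [-11.8, 1.3, 14.4]
opening: 0.327
grasp_force: 69.3
```

```bash
python3 t.py
```

```text
[6.48405155e-01 3.11749160e-04 1.11350920e-01] [-11.83468187   1.26598643  14.44925109] [-0.12799746  2.03918354  0.14129561] -27.700741527400556 1.872382866700757 69.31588229199406
sq 12.212989 sq-psi mod 90 39.91373038085514 top -0.005800601113140992 torque 0.1412956144268317 0.08453318726077994
```

```bash
python3 -c "
from bench import ctrl
print(ctrl.hand_in())"
```

```text
the job is handed in; nothing more can be done
None
```

I handed the job in with the right-hand socket gripped and home on the nut. I believe the nut is tight, but I couldn't read its angle directly: two clockwise drives stopped at about the same measured yaw, and torque peaked near 0.45 N m before falling to about 0.1 N m on the last small turn, so the socket may have begun to ride over the nut there. The other two sockets are standing upright on the mat.

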